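Put the pottery tools away and close their case

TASK

Pull every pottery tool out of the wooden rack and press each into a free clip row of the sloping case until its handle clicks fully home in both bars. Once all are in, put the cover on: hook its thin lip under the steel ledge at the case's low end with the top edge still raised, then swing the top edge down until the cover lies flush on the rim. Do not shift or tip over the cups, jar, dishes, tile and scraper standing about.

Things in the scene. Friction and masses are not known exactly. Their poses are not given: they have to be found in the camera images.
- case: The open tool case: a fixed light wooden box, 229 mm long, 196 mm wide, standing on dark feet so that it slopes up by 15 degrees away from the robot. Origin: on the table under its middle; x points the way it slopes up, z up.
- tray: The case's sloping inside. Origin: centre of the inner floor; x up the slope to the high end, y across, z square to the open face. Here: floor z = 0, inside x -100..100, y -88..88 mm, rim z = 52 mm; each side has a finger cut-out at x -45..45 down to z = 8. Two grey cross bars at x = -36 and +36 mm (10 mm thick, tops z = 49 mm) with three notches each; 62 mm free between them for the fingers.
- ledge (a point): Middle of the inner lower edge of the steel ledge at the case's low end: x = -100, z = 63 mm in the tray, so the gap over the rim is 11 mm. The pocket under it is 12 mm deep, ends at a wall at x = -112 mm and has side cheeks at y = +-94 mm. The cover goes in lip first, tilted 12 to 16 degrees steeper than the open face, then its top edge swings down; its weight keeps it shut.
- stop (a point): Middle of the upper edge of the upright strip at the case's high end: x = 108 (its inner face), z = 60 mm in the tray, 8 mm above the rim. The cover lies on the rim between pocket wall and this strip with 5 mm of play, so it cannot be slid in flat.
- cover: The loose cover, a light wooden panel 215 mm long (x), 180 mm wide (y), 8 mm thick, 0.3 kg, underside down on the table. Origin: centre of its underside; z up; x from lip to top edge. Lip: the 18 mm long, 5 mm thick strip at the -x end, flush with the underside. Dark grip bar at the centre: 14 mm thick, 56 mm long (y), 42 mm tall, leaning 15 degrees towards +x.
- cover_lip (a point): Middle of the cover's lip edge, on the underside (x = -107.5 mm of the cover).
- cover_top (a point): Middle of the cover's top edge, on the underside (x = +107.5 mm of the cover).
- cover_grip (a point): Point to grip the cover: in the middle of the bar, 30 mm up along its lean (x = 7.8, z = 37 mm in the cover), 12 mm below its top. The bar's flat faces look 15 degrees off the cover's x and -x, so it stands upright once the cover is shut.
- rack: The tool rack: a fixed wooden block with three square holes on a dark base 100 x 170 mm. Origin: on the table, under the block; the tools lean 45 degrees from upright towards its +x (away from the robot). Holes 16.5 mm square, 30 mm deep along the lean, 46 mm apart along the rack's y, mouths about 48 mm above the table.
- slot0 (a point): Clip row 0 (y = -46, z = 30 mm in the tray): where a seated handle's middle lies, the handle along the tray's x in a notch of both bars. Notch 15.2 mm wide, rounded mouth 25 mm, floor z = 23 mm; a sprung steel ball 7.5 mm above the seated axis bulges 3.2 mm from its +y wall. Press the handle square down past both balls (10 to 15 N together) until it stops on the floor.
- slot1 (a point): Clip row 1 (y = 0, z = 30 mm in the tray): where a seated handle's middle lies, the handle along the tray's x in a notch of both bars. Notch 15.2 mm wide, rounded mouth 25 mm, floor z = 23 mm; a sprung steel ball 7.5 mm above the seated axis bulges 3.2 mm from its +y wall. Press the handle square down past both balls (10 to 15 N together) until it stops on the floor.
- slot2 (a point): Clip row 2 (y = 46, z = 30 mm in the tray): where a seated handle's middle lies, the handle along the tray's x in a notch of both bars. Notch 15.2 mm wide, rounded mouth 25 mm, floor z = 23 mm; a sprung steel ball 7.5 mm above the seated axis bulges 3.2 mm from its +y wall. Press the handle square down past both balls (10 to 15 N together) until it stops on the floor.
- tool0: Pottery tool 0 (None if absent): round wooden handle 14 mm thick, 116 mm long, 40 g, flat steel loop 20 x 24 mm at one end. Origin: middle of the handle; x along it to the steel end. Starts in a rack hole, steel end up, 45 to 50 degrees off upright, lower 30 mm of the handle in the hole: draw it out along its axis. Any tool may go in any clip row, either way round.
- tool1: Pottery tool 1 (None if absent): round wooden handle 14 mm thick, 116 mm long, 40 g, flat steel blade 20 x 24 mm at one end. Origin: middle of the handle; x along it to the steel end. Starts in a rack hole, steel end up, 45 to 50 degrees off upright, lower 30 mm of the handle in the hole: draw it out along its axis. Any tool may go in any clip row, either way round.
- tool2: Pottery tool 2 (None if absent): round wooden handle 14 mm thick, 116 mm long, 40 g, flat steel scraper 20 x 24 mm at one end. Origin: middle of the handle; x along it to the steel end. Starts in a rack hole, steel end up, 45 to 50 degrees off upright, lower 30 mm of the handle in the hole: draw it out along its axis. Any tool may go in any clip row, either way round.
- pot_a: Bystander: clear cup r 36 mm, 75 mm tall; origin under its centre. To be left alone.
- dish_a: Bystander: white dish r 45 mm, 22 mm high; origin under its centre. To be left alone.
- jar: Bystander: glass jar r 32 mm, 85 mm tall; origin under its centre. To be left alone.
- dish_b: Bystander: white plastic dish r 50 mm, 22 mm high; origin under its centre. To be left alone.
- pot_b: Bystander: terracotta cup r 40 mm, 70 mm tall; origin under its centre. To be left alone.
- tile: Bystander: terracotta tile 70 x 70 x 10 mm; origin under its centre. To be left alone.
- scraper: Bystander: scraper with a long handle, lying across beyond the cups; origin under its centre. To be left alone.
Mind the look-alikes: they are no part of the job. Leave any blue look-alike of the tool1 alone.

How it is judged:
By the outcome, as a careful person would: the job done as asked, in the order asked, and still so for the second after the job is handed in, with the robot touching nothing.
Of tool0, tool1, tool2 only 2 to 3 are there at a start; the rules pass over those that are not, and their reading is None.
At some moment in a run one of cover may be knocked a few centimetres aside while the robot is not near it.
Once in a run the grip may slacken for a moment while it holds something.
It also fails if it takes over 210 s, if anything falls off the work surface, if the arm or the gripper's body presses on something with over 40 N, if the wrist force passes 120 N, or if a joint passes its speed limit or range.

ROBOT

A 6-joint arm with a two-finger parallel gripper is mounted at the origin on the work surface. World frame = base frame: x ahead of the robot, y to its left, z up, the work surface at z = 0. Lengths are in mm, angles in rad, forces in N, time in s.
With the tool pointing down it reaches from about 275 to 825 mm from the base axis. Payload 4.9 kg.
Tool frame: the origin (TCP) lies on the centre line of the jaws, within the pads' length; the fingertips stand 17 mm ahead of it and the grasp point (between the pads) lies 2 mm behind it (ctrl.tips_ahead is the distance from the TCP to the fingertips, in mm); z points along the fingers, y is the direction in which the jaws open and shut (so a half turn about z gives the same grasp; the last joint's range is limited). The gripper opens to 85 mm and grips with 20 to 120 N. Pads are 22 mm wide; open, the fingers measure 114 mm over their backs; the gripper's body (76 mm by 85 mm) begins 54 mm behind the grasp point. The pads swing forward as they close: fully open they stand 13 mm farther back than shut.
Start: joints at [-1.419, 0.326, -0.193, 1.052, 0, 1.437], TCP at [155.07, -527.704, 248.281] pointing down, gripper open.
Joint ranges: [-2.65, 2.65], [-0.97, 1.79], [-1.3, 1.35], [-1.93, 2.1], [-1.47, 1.37], [-3.14, 3.14]. Speed limits (rad/s): [2.57, 2.57, 3.14, 3.14, 3.14, 3.14].

INTERFACE

Orientations are given as a unit quaternion [w, x, y, z].
In Python, from bench import ctrl gives the robot as it stands. Calls block until the motion is done:
- ctrl.move_to(position, orientation): joint-space move of the TCP to a pose.
- ctrl.move_straight(position, ori=None, max_speed=150, contact_N=None): straight line of the TCP; ori=None keeps the orientation; max_speed is the mean speed in mm/s. With contact_N (N) it stops when the force on the tool has changed by that much, and returns True; else False.
- ctrl.set_joints(angles): joint-space move.
- ctrl.move_gripper(opening, squeeze=None): finger opening in mm; squeeze is the grip in N (None keeps the last); returns when the fingers have stopped.
- ctrl.wait(seconds).
- ctrl.inverse_kinematics(position, orientation): joint angles nearest the present ones, or None.
- ctrl.read_state(): the state.
- ctrl.grab_frame(name): name is "side" or "top"; returns (picture, depth): 420x560x3 uint8, blue, green, red; 420x560 float32, mm along the optical axis (not along the pixel's ray), 0 where there is no reading.
- ctrl.get_calibration(name): a dict with "fx", "fy", "cx", "cy" (pixels), "position" and "orientation" of the camera in the world. Camera axes: x right, y down, z forward; pixel columns grow to the right and rows downward; lengths in mm; the calibration is good to about 2 mm. A picture is of the moment at which its call begins. get_calibration takes no time and is no camera call.
A pose or a line that the arm cannot do raises ctrl.Unreachable and nothing moves.
- ctrl.close_job(): hands the job in, once; it reports no verdict.
The state is a dict: "time": time; "joint_positions": joint angles; "qvel": joint speeds; "joint_efforts": joint torques, N m; "position": TCP position; "tool_rot": TCP orientation; "contact_force": force on the tool from outside, world axes, zero at the start; "moment": the same for the moment, N m; "gripper_width": finger opening in mm.
Only numpy, scipy, OpenCV 4.12 (cv2) and the standard library are available. Lean on these libraries where they do the work, as an engineer would, in place of code of your own. Each camera call takes 0.05 s, during which the arm holds its last target.

## Working session

There is one attempt and no reset: what is moved stays moved. The work goes in short steps, each a Python script; the robot and the scene stay as the last script left them, time stands still between calls to the robot, and variables do not carry over. Pictures are saved under pics/ and viewed, and the job is handed in when it is done.

```bash
ls; mkdir -p pics
python3 - <<'E'
from bench import ctrl
import cv2,numpy as np
for n in ("side","top"):
    p,d=ctrl.grab_frame(n); cv2.imwrite(f"pics/{n}0.png",p); np.save(f"pics/{n}0.npy",d); print(n,ctrl.get_calibration(n))
print(ctrl.read_state(), ctrl.tips_ahead)
E
```

```text
pics
side {'fx': 380.0528106837909, 'fy': 380.0528106837909, 'cx': 274.98045453364585, 'cy': 212.7391680749811, 'position': array([346.24287892, 750.11050027, 804.32661419]), 'orientation': array([ 0.06437578, -0.16005476,  0.8971027 , -0.40674929])}
top {'fx': 436.8340072804641, 'fy': 436.8340072804641, 'cx': 283.25133643835284, 'cy': 214.79127785607463, 'position': array([ 250.16355744,   24.87285434, 1625.58777951]), 'orientation': array([ 0.07968716, -0.70109681,  0.70429724, -0.07796552])}
{'time': 0.1, 'joint_positions': array([-1.41919460e+00,  3.26848583e-01, -1.93455125e-01,  1.05200036e+00,
       -9.68554490e-06,  1.43661728e+00]), 'qvel': array([-0.00019432,  0.00044221,  0.00088542, -0.00131073,  0.0018972 ,
       -0.00042184]), 'joint_efforts': array([-7.02785255e-04, -4.44241941e+01,  2.63036424e+01,  8.00561247e-03,
       -2.10974986e-04, -1.09827803e-05]), 'position': array([ 154.99509435, -527.21002652,  247.60256652]), 'tool_rot': array([-7.53801589e-04,  9.89808245e-01,  1.42404600e-01, -1.14097436e-05]), 'contact_force': array([ 0.01356418, -0.12518475,  0.91960172]), 'moment': array([-1.66680643e-02, -1.04793633e-05,  1.76289732e-02]), 'gripper_width': 85.22664784581758} 17.0
```

View pics/side0.png

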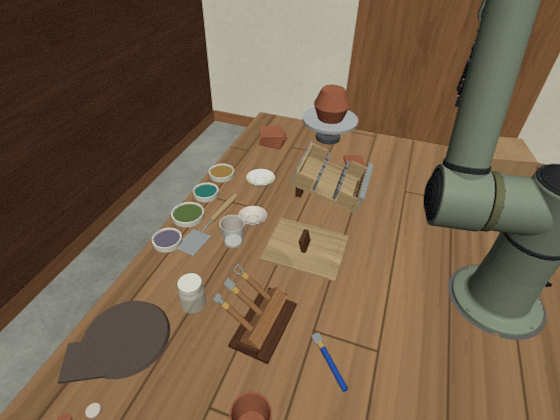

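View pics/top0.png

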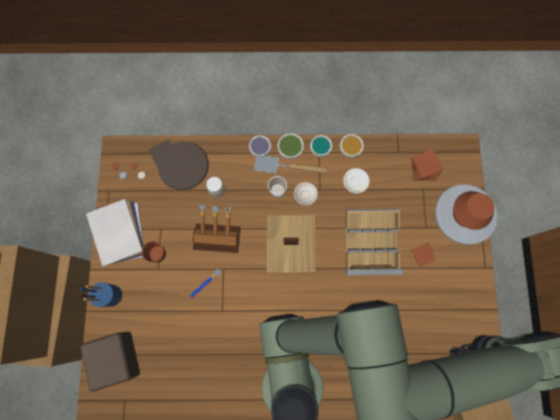

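The rack at top-image (215,235) holds three tools, the blue look-alike lies at (207,284), the cover is at (291,243) and the case at (373,240) with its ledge toward the robot. Next I'll zoom in and deproject.

```bash
cat > h.py <<'E'
import numpy as np,cv2
from scipy.spatial.transform import Rotation as R
def rq(q): return R.from_quat([q[1],q[2],q[3],q[0]])
def q4(r):
    q=r.as_quat(); return [q[3],q[0],q[1],q[2]]
def cloud(d,c):
    v,u=np.mgrid[0:d.shape[0],0:d.shape[1]]
    P=np.stack([(u-c['cx'])/c['fx']*d,(v-c['cy'])/c['fy']*d,d],-1)
    W=rq(c['orientation']).apply(P.reshape(-1,3)).reshape(P.shape)+c['position']
    W[d<=0]=np.nan
    return W
def proj(X,c):
    P=rq(c['orientation']).inv().apply(np.atleast_2d(X)-c['position'])
    return np.stack([P[:,0]/P[:,2]*c['fx']+c['cx'],P[:,1]/P[:,2]*c['fy']+c['cy']],-1)
E
python3 - <<'E'
from h import *
from bench import ctrl
for n in("side","top"):
    d=np.load(f"pics/{n}0.npy");c=ctrl.get_calibration(n);W=cloud(d,c);np.save(f"pics/{n}W.npy",W)
    p=cv2.imread(f"pics/{n}0.png")
    if n=="top":
        for u,v in [(250,320),(330,270),(266,215),(316,215),(316,271),(267,271),(291,230),(215,250),(348,210),(400,210),(400,270),(348,270)]: print(n,u,v,W[v,u].round(1))
        a=p[180:300,180:260];b=p[195:290,250:420]
        cv2.imwrite("pics/tz1.png",cv2.resize(a,None,fx=5,fy=5,interpolation=2)); cv2.imwrite("pics/tz2.png",cv2.resize(b,None,fx=4.6,fy=4.6,interpolation=2))
    else:
        for u,v in [(400,300),(150,250),(265,260),(340,265),(280,230),(262,320)]: print(n,u,v,W[v,u].round(1))
        a=p[255:365,195:315];b=p[135:280,250:390]
        cv2.imwrite("pics/sz1.png",cv2.resize(a,None,fx=5,fy=5,interpolation=2)); cv2.imwrite("pics/sz2.png",cv2.resize(b,None,fx=4,fy=4,interpolation=2))
E
```

```text
side 400 300 [2.321e+02 9.090e+01 2.000e-01]
side 150 250 [9.25e+02 1.66e+02 1.00e-01]
side 265 260 [601.2  91.    6.7]
side 340 265 [ 4.017e+02  2.910e+01 -4.000e-01]
side 280 230 [600.7 -33.5  10.3]
side 262 320 [528.3 300.   53.1]
top 250 320 [229.7 149.6   5.2]
top 330 270 [ 409.  -144.7   -2.8]
top 266 215 [6.19e+02 9.39e+01 1.00e-01]
top 316 215 [618.5 -97.   -1.8]
top 316 271 [404.7 -92.    6. ]
top 267 271 [406.1  89.3  -0.6]
top 291 230 [558.1  -0.8  11.6]
top 215 250 [484.4 283.4   7.3]
top 348 210 [ 608.4 -201.4  120.8]
top 400 210 [ 635.8 -417.9    1.4]
top 400 270 [ 401.  -385.9   67.9]
top 348 270 [ 401.2 -200.3   74.5]
```

View pics/tz1.png

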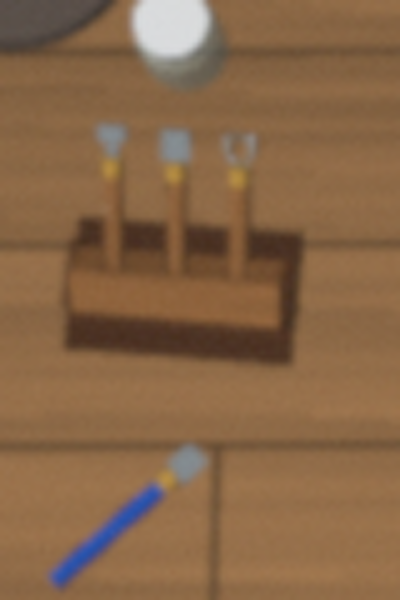

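View pics/tz2.png

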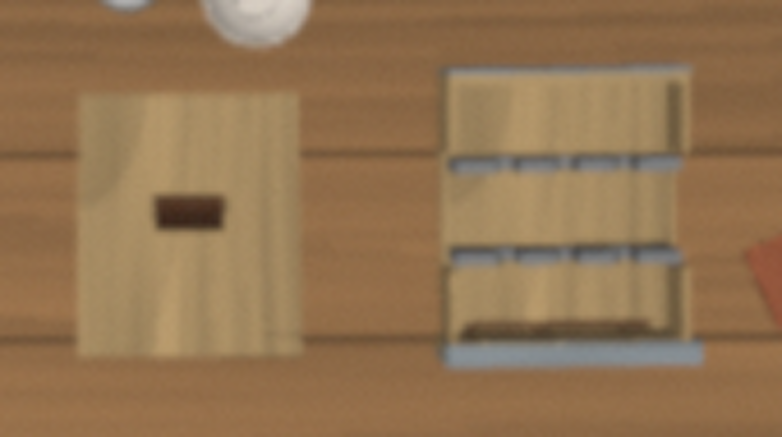

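View pics/sz1.png

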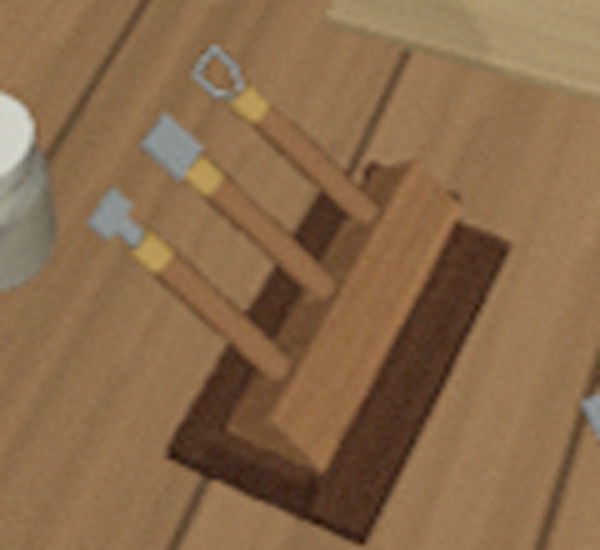

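View pics/sz2.png

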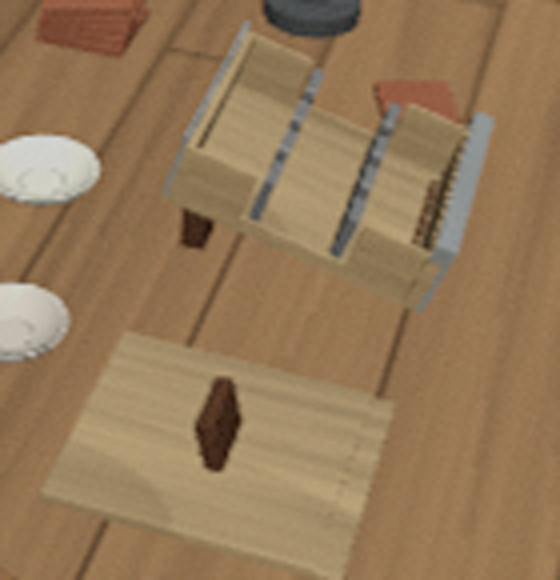

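Run:
```python
from h import *
from scipy.optimize import least_squares
for n in("side","top"):
    W=np.load(f"pics/{n}W.npy").reshape(-1,3);W=W[~np.isnan(W[:,0])]
    for (x0,x1,y0,y1) in [(330,390,-350,-150),(420,640,-170,-115),(420,620,115,190),(420,600,-330,-260)]:
        m=(W[:,0]>x0)&(W[:,0]<x1)&(W[:,1]>y0)&(W[:,1]<y1)&(abs(W[:,2])<15); 
        if m.sum()>20: print(n,(x0,x1,y0,y1),m.sum(),np.median(W[m,2]).round(2),W[m,2].std().round(2))
    # cover
    m=(W[:,0]>420)&(W[:,0]<600)&(abs(W[:,1])<75)&(W[:,2]<20)&(W[:,2]>-5);print('cover z',np.median(W[m,2]))
    # case floor : fit plane RANSAC to points in region between bars
    m=(W[:,0]>410)&(W[:,0]<610)&(W[:,1]>-375)&(W[:,1]<-215)&(W[:,2]>20)&(W[:,2]<160);Q=W[m]
    f=lambda p:Q[:,2]-(p[0]+p[1]*(Q[:,0]-500)+p[2]*(Q[:,1]+295))
    best=None
    for z0 in range(30,110,10):
        r=least_squares(f,[z0,np.tan(np.radians(15)),0],loss='cauchy',f_scale=2)
        if best is None or r.cost<best.cost: best=r
    p=best.x;print(n,'plane',p,'tilt',np.degrees(np.arctan(np.hypot(p[1],p[2]))),'yaw',np.degrees(np.arctan2(p[2],p[1])),'inl',(abs(f(p))<3).sum(),len(Q))
```

```text
side (330, 390, -350, -150) 729 0.63 1.62
side (420, 640, -170, -115) 787 0.64 1.58
side (420, 620, 115, 190) 1509 0.54 1.48
side (420, 600, -330, -260) 48 12.93 1.49
cover z 8.629518297870504
side plane [ 3.16787890e+01  2.63817637e-01 -8.11398054e-05] tilt 14.778909996972992 yaw -0.01762190088515072 inl 829 1275
top (330, 390, -350, -150) 900 0.65 3.72
top (420, 640, -170, -115) 843 0.94 4.07
top (420, 620, 115, 190) 1063 0.85 3.82
top (420, 600, -330, -260) 96 12.22 2.37
cover z 8.772099224542671
top plane [3.34168042e+01 2.50668175e-01 2.85263240e-03] tilt 14.07314440605074 yaw 0.6520043568290057 inl 890 2062
```

```bash
cat > fitcase.py <<'E'
from h import *
from scipy.optimize import least_squares
def box(P,lo,hi):
    lo=np.array(lo,float);hi=np.array(hi,float);c=(lo+hi)/2;q=np.abs(P-c)-(hi-lo)/2
    return np.linalg.norm(np.maximum(q,0),axis=1)+np.minimum(q.max(1),0)
def sdf(P):
    b=[box(P,(-112,-98,-12),(108,98,0))]
    for x in(-36,36):
        b.append(box(P,(x-5,-88,0),(x+5,88,23)))
        for y0,y1 in((-88,-56),(-36,-10),(10,36),(56,88)): b.append(box(P,(x-5,y0,23),(x+5,y1,49)))
    for s in(-1,1):
        y=sorted((s*88,s*94))
        b.append(box(P,(-112,y[0],-12),(108,y[1],8)))
        b.append(box(P,(-112,y[0],8),(-45,y[1],52)));b.append(box(P,(45,y[0],8),(108,y[1],52)))
    b.append(box(P,(-112,-94,-12),(-100,94,52)));b.append(box(P,(100,-94,-12),(108,94,52)))
    return np.min(b,0)
def tr(p):
    r=R.from_euler('z',p[3])*R.from_euler('y',-np.radians(15)); return r
def case_fit(names,Ws,p0):
    out=[]
    def pts(p):
        Q=[]
        for W in Ws:
            L=tr(p).inv().apply(W-p[:3]);m=(abs(L[:,0])<100)&(abs(L[:,1])<93)&(L[:,2]>-12)&(L[:,2]<60);Q.append(W[m])
        return np.vstack(Q)
    p=np.array(p0,float)
    for k in range(6):
        Q=pts(p)
        r=least_squares(lambda q:sdf(tr(q).inv().apply(Q-q[:3])),p,loss='cauchy',f_scale=1.5,x_scale=[1,1,1,.01],diff_step=1e-5)
        p=r.x
    return p,r.cost/len(Q),len(Q)
if __name__=="__main__":
    A={}
    for n in("side","top"):
        W=np.load(f"pics/{n}W.npy").reshape(-1,3);W=W[~np.isnan(W[:,0])]
        W=W[(W[:,0]>350)&(W[:,0]<680)&(W[:,1]>-430)&(W[:,1]<-160)&(W[:,2]>10)]-[0,0,.65]
        A[n]=W
    for s in (["side"],["top"],["side","top"]):
        best=None
        for x0 in(490,500,510):
            for y0 in (-300,-290,-283):
                p,c,N=case_fit(s,[A[n] for n in s],[x0,y0,32,0])
                if best is None or c<best[1]: best=(p,c,N)
        print(s,best[0].round(3),np.degrees(best[0][3]).round(2),best[1:])
E
python3 fitcase.py
```

```text
['side'] [ 5.20285e+02 -2.87962e+02  3.61170e+01  1.10000e-02] 0.62 (np.float64(0.6854402073740701), 2472)
['top'] [ 5.18221e+02 -2.93282e+02  3.68810e+01  1.10000e-02] 0.63 (np.float64(1.2626417216337693), 2794)
['side', 'top'] [ 5.19480e+02 -2.93563e+02  3.63340e+01  1.10000e-02] 0.61 (np.float64(1.032873721844629), 5157)
```

```bash
cat > ov.py <<'E'
from h import *
from bench import ctrl
from fitcase import tr
def lines_case():
    L=[]
    for x in(-36,36):
        for dx in(-5,5):
            L.append([(x+dx,-88,49),(x+dx,88,49)])
        for y in(-46,0,46):
            L+= [[(x-5,y-7.6,49),(x-5,y-7.6,23)],[(x-5,y+7.6,49),(x-5,y+7.6,23)],[(x-5,y+7.6,23),(x-5,y-7.6,23)]]
    for s in(-88,88):
        L+=[[(-100,s,0),(100,s,0)],[(-100,s,52),(-45,s,52)],[(45,s,52),(100,s,52)]]
    L+=[[(-100,-98,63),(-100,98,63)],[(108,-98,60),(108,98,60)],[(100,-88,52),(100,88,52)],[(100,-88,0),(100,88,0)]]
    return L
def draw(img,L,rot,t,c,x0,y0,x1,y1,s,col=(0,0,255)):
    a=cv2.resize(img[y0:y1,x0:x1],None,fx=s,fy=s,interpolation=cv2.INTER_CUBIC)
    for l in L:
        uv=proj(rot.apply(np.array(l,float))+t,c); uv=((uv+.5-[x0,y0])*s-.5)
        cv2.line(a,*[tuple(int(round(k*16)) for k in q) for q in uv],col,1,cv2.LINE_AA,4)
    return a
if __name__=="__main__":
    import sys
    p=[float(k) for k in sys.argv[1:5]]
    for n,b in(("side",(285,135,385,220,7)),("top",(335,200,415,285,7))):
        i=cv2.imread(f"pics/{n}0.png");a=draw(i,lines_case(),tr(p),np.array(p[:3]),ctrl.get_calibration(n),*b);cv2.imwrite(f"pics/ov_{n}_{sys.argv[5]}.png",a)
E
python3 ov.py 519 -290 36.4 0.011 a
```

```text
(no output)
```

View pics/ov_side_a.png

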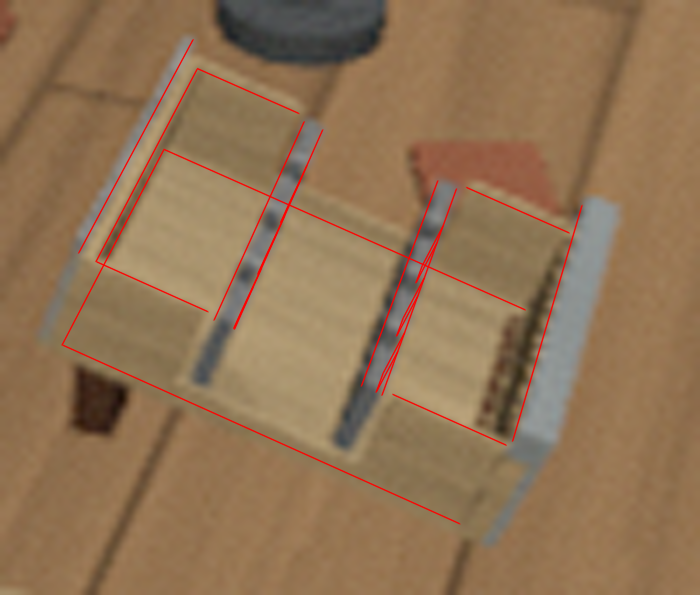

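View pics/ov_top_a.png

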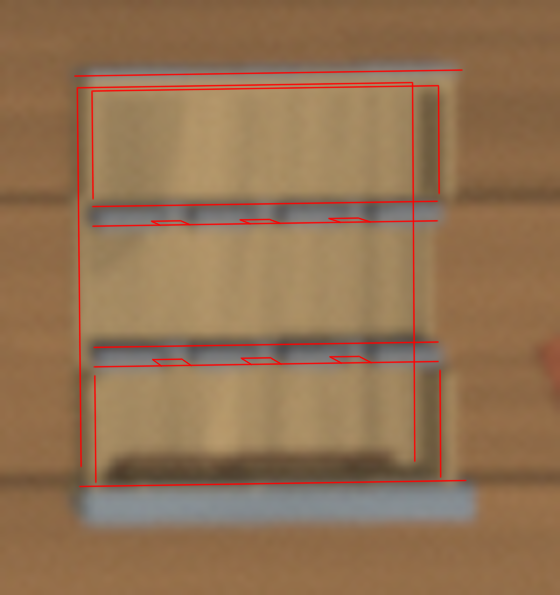

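```bash
cat > fittool.py <<'E'
from h import *
from scipy.optimize import least_squares
A=[]
for n in("side","top"):
    W=np.load(f"pics/{n}W.npy").reshape(-1,3);W=W[~np.isnan(W[:,0])]
    A.append(W[(W[:,0]>480)&(W[:,0]<680)&(W[:,1]>150)&(W[:,1]<400)&(W[:,2]>8)&(W[:,2]<180)]-[0,0,.65])
for k,y0 in enumerate((300,254,208)):   # guesses, refined below
  pass
if __name__=="__main__":
    Q=np.vstack(A);print([len(a) for a in A]); np.save('pics/rackpts.npy',Q)
    T=np.load("pics/topW.npy")
    for X,Y in [(111,175),(113,225),(113,262),(174,178),(176,225),(176,265),(237,185),(238,230),(238,270)]:
        u=int(180+X/5);v=int(180+Y/5);print(X,Y,T[v,u].round(1))
    S=np.load("pics/sideW.npy")
    for X,Y in [(155,255),(215,310),(270,365),(205,180),(265,240),(318,285),(252,105),(310,160),(362,210)]:
        u=int(195+X/5);v=int(255+Y/5);print('s',X,Y,S[v,u].round(1))
E
python3 fittool.py
```

```text
[3425, 1365]
111 175 [597.1 318.7 101.6]
113 225 [565.6 322.1  76.8]
113 262 [543.8 325.2  55.6]
174 178 [597.  275.8 101.3]
176 225 [565.4 275.   77. ]
176 265 [540.1 277.7  54.7]
237 185 [587.9 228.1 108. ]
238 230 [563.  232.5  69.2]
238 270 [536.1 233.7  54.8]
s 155 255 [603.  323.7 101.4]
s 215 310 [574.6 325.9  77.5]
s 270 365 [548.1 328.6  52.4]
s 205 180 [599.7 278.2  99.7]
s 265 240 [569.8 281.4  72.9]
s 318 285 [544.1 284.7  55. ]
s 252 105 [597.4 231.7 100.5]
s 310 160 [566.6 234.   75.6]
s 362 210 [540.4 236.1  51.6]
```

```bash
cat > ft2.py <<'E'
from fittool import *
G=[((543,326,50),(603,322,98)),((542,280,49),(600,276,97)),((538,234,48),(596,229,97))]
def fit(Q,a,b):
    a,b=map(np.array,(a,b))
    p0=np.array([a[1],a[2],b[1],b[2]],float)   # at fixed x=545, x=595
    def ln(p):
        P=np.array([545,p[0],p[1]]);D=np.array([50,p[2]-p[0],p[3]-p[1]]);return P,D/np.linalg.norm(D)
    p=p0
    P,D=ln([a[1],a[2],b[1],b[2]])
    for k in range(8):
        P,D=ln(p);V=Q-P;s=V@D;r=np.linalg.norm(V-np.outer(s,D),axis=1)
        m=(s>8)&(s<62)&(r<13);q=Q[m]
        def f(p):
            P,D=ln(p);V=q-P;return np.linalg.norm(V-np.outer(V@D,D),axis=1)-7
        rs=least_squares(f,p,loss='soft_l1',f_scale=1.5);p=rs.x
    P,D=ln(p);return P,D,m.sum(),np.median(abs(f(p)))
for i,(a,b) in enumerate(G):
    for n,Q in(("side",A[0]),("top",A[1]),("both",np.vstack(A))):
        P,D,N,e=fit(Q,a,b);print(i,n,P.round(1),D.round(3),'lean',np.degrees(np.arccos(D[2])).round(1),'yaw',np.degrees(np.arctan2(D[1],D[0])).round(1),N,e.round(2))
E
python3 ft2.py
```

```text
0 side [545.  327.5  57. ] [ 0.775 -0.009  0.632] lean 50.8 yaw -0.7 148 1.57
0 top [545.  324.2  45.9] [ 0.752 -0.068  0.656] lean 49.0 yaw -5.2 51 1.58
0 both [545.  327.   56.6] [ 0.763 -0.017  0.646] lean 49.8 yaw -1.3 194 1.71
1 side [545.  278.1  46.6] [ 0.772 -0.058  0.633] lean 50.8 yaw -4.3 140 0.68
1 top [545.  276.4  47.8] [ 0.767 -0.033  0.641] lean 50.2 yaw -2.5 50 1.7
1 both [545.  277.5  47.1] [ 0.774 -0.05   0.631] lean 50.9 yaw -3.7 192 0.85
2 side [545.  232.4  49.7] [ 0.774 -0.071  0.629] lean 51.0 yaw -5.3 130 0.76
2 top [545.  232.5  50. ] [ 0.728 -0.081  0.681] lean 47.1 yaw -6.3 52 1.0
2 both [545.  232.4  49.8] [ 0.764 -0.077  0.64 ] lean 50.2 yaw -5.8 181 1.01
```

```bash
cat > ft3.py <<'E'
from fittool import *
def run(Q):
    p=np.array([326,47,279,47,233,48,np.radians(-4),np.radians(49)],float)
    for k in range(8):
        def dd(p): return np.array([np.cos(p[6])*np.sin(p[7]),np.sin(p[6])*np.sin(p[7]),np.cos(p[7])])
        sel=[]
        for i in range(3):
            D=dd(p);V=Q-[545,p[2*i],p[2*i+1]];s=V@D;r=np.linalg.norm(V-np.outer(s,D),axis=1);sel.append(Q[(s>8)&(s<62)&(r<12)])
        def f(p):
            D=dd(p);o=[]
            for i in range(3):
                V=sel[i]-[545,p[2*i],p[2*i+1]];o.append(np.linalg.norm(V-np.outer(V@D,D),axis=1)-7)
            return np.hstack(o)
        p=least_squares(f,p,loss='soft_l1',f_scale=1.,x_scale=[1,1,1,1,1,1,.01,.01]).x
    return p,dd(p),[len(s) for s in sel],np.median(abs(f(p)))
for n,Q in(("side",A[0]),("top",A[1]),("both",np.vstack(A))):
    p,D,N,e=run(Q);print(n,p[:6].round(1),np.degrees(p[6:]).round(2),D.round(3),N,e)
E
python3 ft3.py
```

```text
side [324.5  43.3 278.4  46.5 232.3  49.4] [-5.   50.64] [ 0.77  -0.067  0.634] [153, 141, 131] 0.7097685268427742
top [323.8  45.5 277.   46.8 231.3  51.5] [-3.93 48.85] [ 0.751 -0.052  0.658] [49, 51, 51] 1.47705072771139
both [324.5  43.6 278.3  46.6 232.2  49.9] [-5.13 50.43] [ 0.768 -0.069  0.637] [197, 190, 180] 0.8542989098469258
```

```bash
cat > tools.py <<'E'
from h import *
yaw=np.radians(-4.4);lean=np.radians(49.8)
D=np.array([np.cos(yaw)*np.sin(lean),np.sin(yaw)*np.sin(lean),np.cos(lean)])
P0=np.array([[545,324.3,44.2],[545,278.,46.6],[545,232.1,50.2]])
MID=np.array([p+D*((66.-p[2])/D[2]) for p in P0])
# common distance along D for the rack (hole mouths in a line perpendicular to rack x)
E
python3 - <<'E'
from tools import *
from bench import ctrl
from ov import draw
print(MID.round(1), MID@D)
L=[]
Y=np.array([-np.sin(yaw),np.cos(yaw),0]);N=np.cross(D,Y)
for m in MID:
    for o in(N*7,-N*7,Y*7,-Y*7): L.append([m-28*D+o,m+58*D+o])
    for s in(-28,0,58,82): L.append([m+s*D-10*Y,m+s*D+10*Y])
for n,b in(("side",(195,255,315,345,6)),("top",(185,195,255,260,9))):
    i=cv2.imread(f"pics/{n}0.png");cv2.imwrite(f"pics/ovt_{n}.png",draw(i,L,R.identity(),np.zeros(3),ctrl.get_calibration(n),*b))
E
```

```text
[[570.7 322.3  66. ]
 [567.9 276.2  66. ]
 [563.6 230.7  66. ]] [458.34247092 458.88635062 458.32219458]
```

View pics/ovt_side.png

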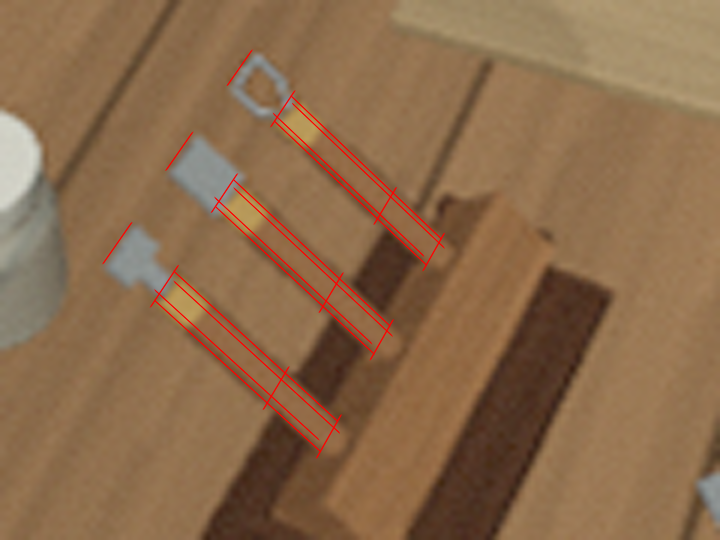

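View pics/ovt_top.png

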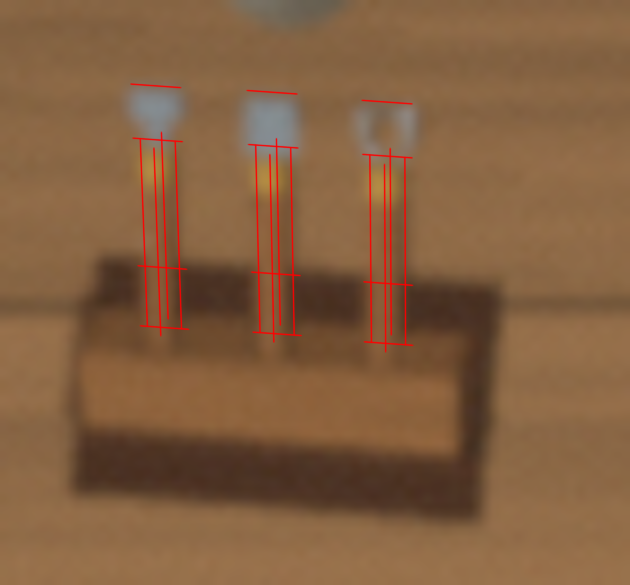

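```bash
cat > tools.py <<'E'
from h import *
yaw=np.radians(-4.4);lean=np.radians(49.8)
D=np.array([np.cos(yaw)*np.sin(lean),np.sin(yaw)*np.sin(lean),np.cos(lean)])
Yr=np.array([-np.sin(yaw),np.cos(yaw),0])
P0=np.array([[545,324.3,44.2],[545,278.,46.6],[545,232.1,50.2]])
MID=np.array([p+D*((66.-p[2])/D[2])-4*D+Yr*1 for p in P0])
CASE=np.array([519.2,-290.8,36.4]);CY=0.011
RT=R.from_euler('z',CY)*R.from_euler('y',-np.radians(15))
def tray(x,y,z): return RT.apply([x,y,z])+CASE
TX,TY,TZ=RT.apply(np.eye(3))
def ori(y,a):
    "tool frame with jaw axis y, approach a"
    x=np.cross(y,a);return R.from_matrix(np.stack([x,y,a],1))
aR=np.array([np.cos(yaw)*np.cos(lean),np.sin(yaw)*np.cos(lean),-np.sin(lean)])
E
python3 - <<'E'
from tools import *
from bench import ctrl
print(MID.round(1))
for s in(1,-1):
  for i in range(3):
    for k in(-60,0):
        j=ctrl.inverse_kinematics(MID[i]+2*aR+k*aR,q4(ori(s*Yr,aR)));print('rack',s,i,k,None if j is None else np.round(j,2))
    j=ctrl.inverse_kinematics(MID[i]+2*aR+45*D,q4(ori(s*Yr,aR)));print('  out',None if j is None else np.round(j,2))
  for y in(-46,0,46):
    for z in(30,130):
        j=ctrl.inverse_kinematics(tray(0,y,z-2),q4(ori(s*TY,-TZ)));print('case',s,y,z,None if j is None else np.round(j,2))
E
```

```text
[[567.8 323.6  63.4]
 [564.9 277.5  63.4]
 [560.7 231.9  63.4]]
rack 1 0 -60 [ 0.63  0.42 -0.79 -0.21 -0.43  0.57]
rack 1 0 0 [ 0.58  0.54 -0.75 -0.32 -0.4   0.53]
  out [ 0.54  0.51 -0.68 -0.23 -0.38  0.49]
rack 1 1 -60 [ 0.55  0.38 -0.88 -0.29 -0.39  0.5 ]
rack 1 1 0 [ 0.5   0.51 -0.84 -0.4  -0.36  0.46]
  out [ 0.46  0.48 -0.76 -0.3  -0.34  0.43]
rack 1 2 -60 [ 0.46  0.34 -0.96 -0.36 -0.34  0.42]
rack 1 2 0 [ 0.41  0.49 -0.92 -0.48 -0.31  0.39]
  out [ 0.38  0.45 -0.84 -0.36 -0.29  0.36]
case 1 -46 30 [-0.79  0.51 -0.48  0.39  0.19 -0.78]
case 1 -46 130 [-0.83  0.35 -0.44  0.61  0.19 -0.82]
case 1 0 30 [-0.73  0.47 -0.56  0.35  0.18 -0.72]
case 1 0 130 [-0.76  0.3  -0.51  0.57  0.18 -0.76]
case 1 46 30 [-0.66  0.43 -0.63  0.3   0.16 -0.65]
case 1 46 130 [-0.69  0.26 -0.58  0.54  0.17 -0.69]
rack -1 0 -60 [ 0.63  0.42 -0.79 -0.21 -0.43 -2.57]
rack -1 0 0 [ 0.58  0.54 -0.75 -0.32 -0.4  -2.61]
  out [ 0.54  0.51 -0.68 -0.23 -0.38 -2.65]
rack -1 1 -60 [ 0.55  0.38 -0.88 -0.29 -0.39 -2.64]
rack -1 1 0 [ 0.5   0.51 -0.84 -0.4  -0.36 -2.68]
  out [ 0.46  0.48 -0.76 -0.3  -0.34 -2.71]
rack -1 2 -60 [ 0.46  0.34 -0.96 -0.36 -0.34 -2.72]
rack -1 2 0 [ 0.41  0.49 -0.92 -0.48 -0.31 -2.75]
  out [ 0.38  0.45 -0.84 -0.36 -0.29 -2.78]
case -1 -46 30 [-0.79  0.51 -0.48  0.39  0.19  2.36]
case -1 -46 130 [-0.83  0.35 -0.44  0.61  0.19  2.32]
case -1 0 30 [-0.73  0.47 -0.56  0.35  0.18  2.42]
case -1 0 130 [-0.76  0.3  -0.51  0.57  0.18  2.38]
case -1 46 30 [-0.66  0.43 -0.63  0.3   0.16  2.49]
case -1 46 130 [-0.69  0.26 -0.58  0.54  0.17  2.45]
```

Run:
```python
from tools import *
from bench import ctrl
i=2;q=q4(ori(Yr,aR));g=MID[i]+2*aR
ctrl.move_gripper(34,squeeze=30)
ctrl.move_to(g-130*aR,q)
s=ctrl.read_state();print(s['time'],s['contact_force'].round(1),s['gripper_width'])
hit=ctrl.move_straight(g,contact_N=6,max_speed=120)
s=ctrl.read_state();print(hit,s['time'],s['position'].round(1),g.round(1),s['contact_force'].round(1))
for n in("side","top"):
    p,d=ctrl.grab_frame(n);cv2.imwrite(f"pics/{n}1.png",p)
    c=(190,250,330,355) if n=="side" else (170,170,300,280)
    cv2.imwrite(f"pics/{n}1z.png",cv2.resize(p[c[1]:c[3],c[0]:c[2]],None,fx=5,fy=5,interpolation=2))
```

```text
3.5833 [ 0.  -0.2 -0.5] 33.8743170192097
False 4.8167 [561.8 231.9  62.3] [562.  231.8  61.9] [0. 0. 0.]
```

View pics/side1z.png

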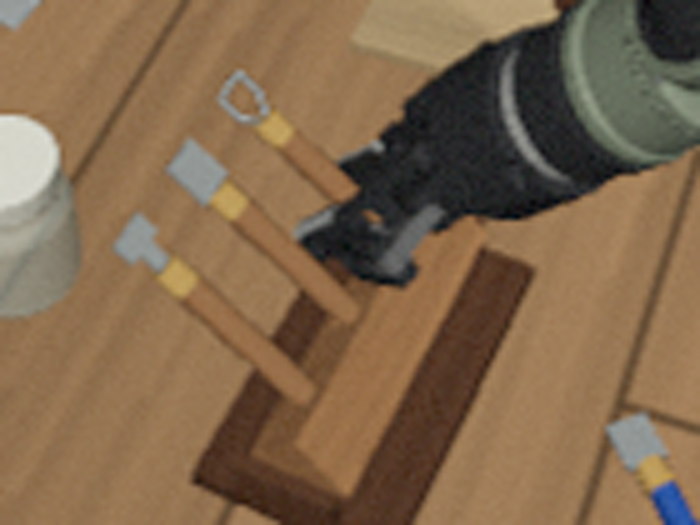

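View pics/top1z.png

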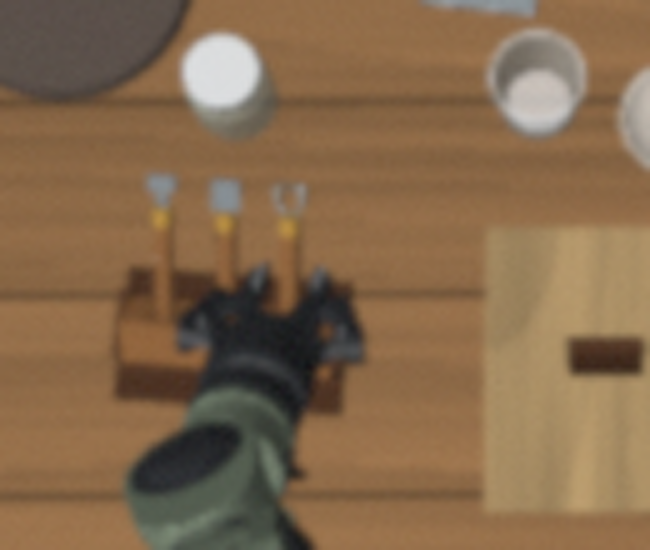

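Both fingertips, at top-view (258,275) and (320,275), straddle the loop tool's handle at (289,275), so it is well centred. Next I'll close and read the side force.

Run:
```python
from tools import *
from bench import ctrl
i=2;g=MID[i]+2*aR
f0=ctrl.read_state()['contact_force']
ctrl.move_gripper(8,squeeze=25)
s=ctrl.read_state();print(s['gripper_width'],(s['contact_force']-f0).round(2),s['position'].round(1))
ctrl.move_gripper(8,squeeze=90)
s=ctrl.read_state();print(s['gripper_width'],(s['contact_force']-f0).round(2),s['moment'].round(2),s['time'])
# draw out
b=ctrl.move_straight(g+48*D,max_speed=90)
s=ctrl.read_state();print(s['gripper_width'],(s['contact_force']-f0).round(2),s['position'].round(1),s['time'])
ctrl.move_straight(g+48*D+np.array([-30,0,130]),max_speed=200)
p,d=ctrl.grab_frame("side");cv2.imwrite("pics/side2.png",p);p,d=ctrl.grab_frame("top");cv2.imwrite("pics/top2.png",p)
s=ctrl.read_state();print(s['gripper_width'],s['contact_force'].round(2),s['time'])
```

```text
12.922167645824869 [-0.46  0.1   2.42] [562.1 232.1  62.3]
11.497923722770551 [-1.17  0.68  4.87] [0.14 0.58 0.08] 5.4417
11.398505084600574 [-0.14  0.78 -0.29] [597.8 228.6  92.2] 6.125
11.1975575474317 [ 0.54  0.58 -0.68] 7.0417
```

View pics/side2.png

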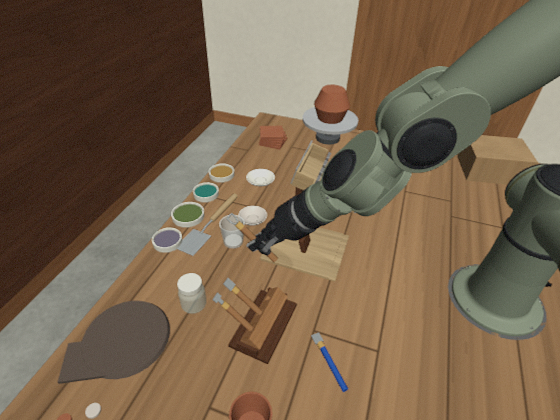

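Run:
```python
from tools import *
from bench import ctrl
q=q4(ori(TY,-TZ));y=-46
ctrl.move_to(tray(0,y,170),q)
s=ctrl.read_state();print(s['gripper_width'],s['contact_force'].round(2),s['time'])
ctrl.move_straight(tray(0,y,70-2),max_speed=150,contact_N=8)
s=ctrl.read_state();print(RT.inv().apply(s['position']-CASE).round(1),s['gripper_width'],s['contact_force'].round(2),s['time'])
for n in("side","top"):
    p,d=ctrl.grab_frame(n);cv2.imwrite(f"pics/{n}3.png",p);np.save(f"pics/{n}3.npy",d)
    c=(280,120,400,225) if n=="side" else (330,190,425,290)
    cv2.imwrite(f"pics/{n}3z.png",cv2.resize(p[c[1]:c[3],c[0]:c[2]],None,fx=6,fy=6,interpolation=2))
```

```text
11.601045905722412 [ 0.47  0.96 -0.21] 9.1083
[  0.6 -46.1  68.5] 11.179436193655606 [ 0.33 -0.75  0.35] 9.9417
```

View pics/side3z.png

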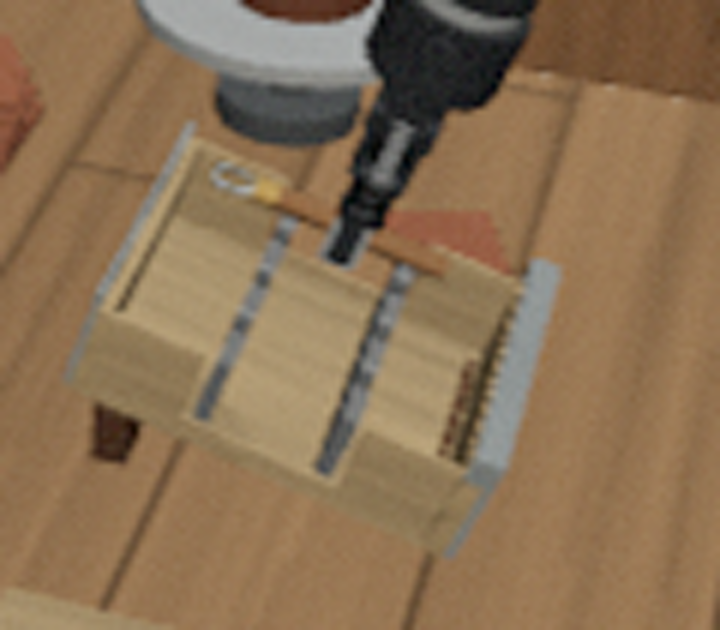

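View pics/top3z.png

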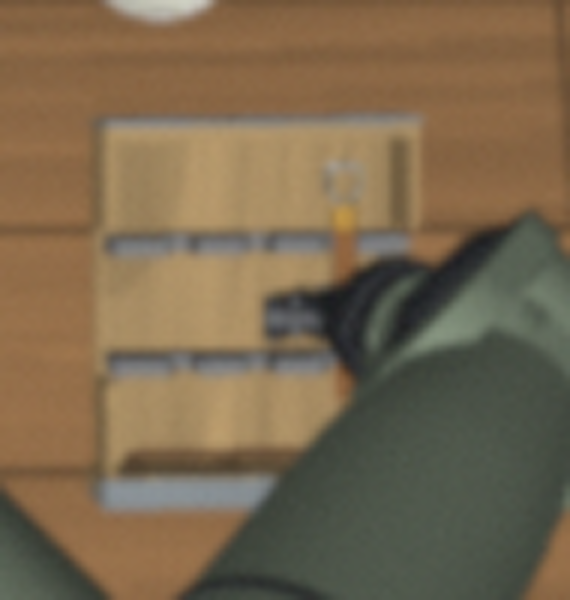

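```bash
cat > press.py <<'E'
from tools import *
from bench import ctrl
def st(f0,tag=''):
    s=ctrl.read_state();F=RT.inv().apply(s['contact_force']-f0)
    p=RT.inv().apply(s['position']-CASE);print(tag,'p',p.round(1),'F',F.round(1),'w',round(s['gripper_width'],1),'t',round(s['time'],1));return p,F,s
E
python3 - <<'E'
from press import *
f0=ctrl.read_state()['contact_force']
for z in(58,52,47,43):
    h=ctrl.move_straight(tray(0,-46,z-2),max_speed=40,contact_N=8)
    p,F,s=st(f0,z)
    if h: print('hit');break
E
```

```text
58 p [ -0.3 -45.8  55.7] F [-0.4  1.2 -0.2] w 11.2 t 10.5
52 p [ -0.3 -45.8  49.7] F [-0.7  0.7 -1.1] w 11.2 t 10.8
47 p [  0.4 -46.8  45. ] F [ 0.5 -1.4 -0.5] w 11.6 t 11.1
43 p [  0.5 -47.5  41.2] F [ 0.3 -4.4  0.3] w 11.3 t 11.3
```

Run:
```python
from press import *
f0=np.zeros(3)
y=-47.5
ctrl.move_straight(tray(0,y,43-2),max_speed=20);p,F,s=st(f0,'sh')
for z in(40,38,36,34,32,30,28):
    h=ctrl.move_straight(tray(0,y,z-2),max_speed=25,contact_N=35)
    p,F,s=st(f0,z)
    if h or abs(F[1])>20: print('stop');break
```

```text
sh p [  0.4 -48.   41.2] F [ 2.4 -3.7  0.2] w 11.4 t 11.6
40 p [  0.4 -48.2  38.1] F [ 2.9 -4.5 -1.3] w 11.5 t 11.8
38 p [  0.3 -48.1  35.9] F [ 2.5 -4.8 -2.1] w 11.4 t 12.1
36 p [  0.3 -48.2  33.7] F [ 3.  -5.8 -3.8] w 11.1 t 12.3
34 p [  0.1 -47.8  31.4] F [ 2.8 -5.  -6. ] w 10.9 t 12.6
32 p [ -0.2 -47.   29.2] F [ 3.3 -3.6 -5.6] w 11.2 t 12.8
30 p [ -0.3 -47.1  28.1] F [ 0.2 -3.4  3.4] w 11.5 t 13.1
28 p [ -0.2 -47.1  27.8] F [-3.9  1.9 22. ] w 11.7 t 13.3
```

Run:
```python
from press import *
ctrl.move_straight(tray(0,-47.1,27),max_speed=25,contact_N=30);st(np.zeros(3),'push')
ctrl.move_straight(tray(0,-47.1,28.3),max_speed=25)
ctrl.move_gripper(27,squeeze=25);st(np.zeros(3),'open')
ctrl.move_straight(tray(0,-47.1,150),max_speed=150,contact_N=15);st(np.zeros(3),'up')
# go toward rack, pre pose for tool1
i=1;q=q4(ori(Yr,aR));g=MID[i]+2*aR
ctrl.move_gripper(34,squeeze=25)
ctrl.move_to(g-130*aR,q)
for n in("side","top"):
    p,d=ctrl.grab_frame(n);cv2.imwrite(f"pics/{n}4.png",p);np.save(f"pics/{n}4.npy",d)
    c=(280,120,400,225) if n=="side" else (330,190,425,290)
    cv2.imwrite(f"pics/{n}4z.png",cv2.resize(p[c[1]:c[3],c[0]:c[2]],None,fx=6,fy=6,interpolation=2))
print(ctrl.read_state()['time'])
```

```text
push p [ -0.2 -47.1  27.9] F [-2.6 -0.6 12.9] w 11.2 t 13.6
open p [ -0.7 -45.8  27.7] F [-0.7 -0.  -0.3] w 26.9 t 14.1
up p [ -0.5 -46.6 149.3] F [0.1 0.9 0.1] w 27.1 t 15.1
17.6583
```

View pics/side4z.png

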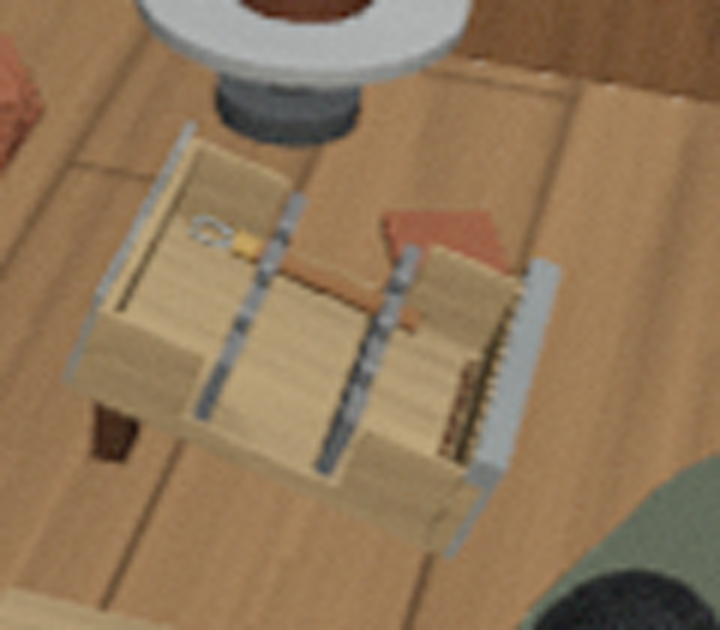

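View pics/top4z.png

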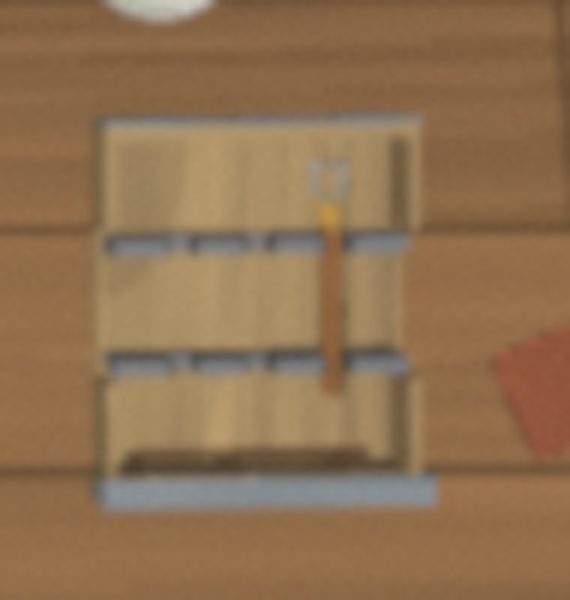

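View pics/side4.png

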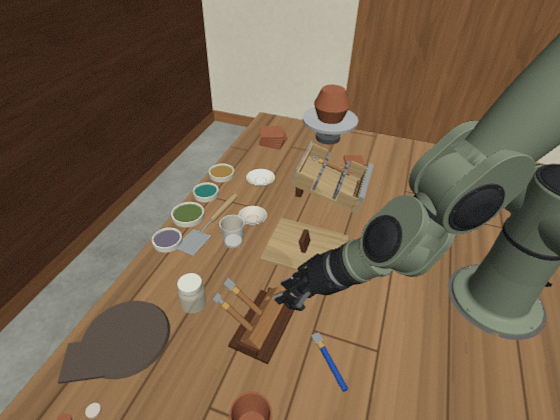

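The loop tool lies in row 0, through both bars, at top-crop x≈331. I'll fit its height from depth, then pick up the next tool.

```bash
sed -i 's/519.2,-290.8,36.4/519.2,-291.8,36.4/' tools.py
cat > chk.py <<'E'
from tools import *
def chk(k,ctrl,ys):
    for n in("side","top"):
        W=cloud(np.load(f"pics/{n}{k}.npy"),ctrl.get_calibration(n)).reshape(-1,3)-[0,0,.65]
        L=RT.inv().apply(W-CASE)
        for y in ys:
            o=[]
            for a,b in((-57,-42),(-28,-8),(8,28),(42,57)):
                m=(L[:,0]>a)&(L[:,0]<b)&(abs(L[:,1]-y)<11)&(L[:,2]>15)&(L[:,2]<60);q=L[m];o.append((m.sum(),np.percentile(q[:,2],80).round(1) if m.sum() else None,q[:,1].mean().round(1) if m.sum() else None))
            print(n,y,o)
E
python3 - <<'E'
from chk import *
from bench import ctrl
chk(4,ctrl,[-46])
i=1;q=q4(ori(Yr,aR));g=MID[i]+2*aR
hit=ctrl.move_straight(g,contact_N=6,max_speed=120)
s=ctrl.read_state();print(hit,s['position'].round(1),g.round(1),s['contact_force'].round(1))
f0=s['contact_force']
if not hit:
    ctrl.move_gripper(8,squeeze=25)
    s=ctrl.read_state();print(s['gripper_width'],(s['contact_force']-f0).round(2),s['position'].round(1))
    ctrl.move_gripper(8,squeeze=90)
    s=ctrl.read_state();print(s['gripper_width'],(s['contact_force']-f0).round(2))
    ctrl.move_straight(g+48*D,max_speed=90)
    s=ctrl.read_state();print(s['gripper_width'],(s['contact_force']-f0).round(2),s['position'].round(1),s['time'])
    ctrl.move_straight(g+48*D+np.array([-30,0,130]),max_speed=200)
    ctrl.move_to(tray(0,0,170),q4(ori(TY,-TZ)))
    ctrl.move_straight(tray(0,0,68),max_speed=150,contact_N=8)
    s=ctrl.read_state();print(s['gripper_width'],s['contact_force'].round(2),s['time'])
    for n in("side","top"):
        p,d=ctrl.grab_frame(n);cv2.imwrite(f"pics/{n}5.png",p)
        c=(280,120,400,225) if n=="side" else (330,190,425,290)
        cv2.imwrite(f"pics/{n}5z.png",cv2.resize(p[c[1]:c[3],c[0]:c[2]],None,fx=6,fy=6,interpolation=2))
E
```

```text
side -46 [(np.int64(15), np.float64(34.9), np.float64(-42.8)), (np.int64(24), np.float64(35.8), np.float64(-43.3)), (np.int64(24), np.float64(36.0), np.float64(-42.4)), (np.int64(19), np.float64(35.7), np.float64(-42.7))]
top -46 [(np.int64(17), np.float64(37.6), np.float64(-47.8)), (np.int64(18), np.float64(36.8), np.float64(-46.3)), (np.int64(23), np.float64(40.3), np.float64(-44.4)), (np.int64(16), np.float64(38.7), np.float64(-44.4))]
False [566.1 277.5  62.3] [566.2 277.4  61.9] [-0.1  0.2 -0. ]
12.827755463297914 [-1.67  0.27  1.42] [566.3 277.7  62.5]
11.486535773815556 [-1.79  0.03  3.43]
11.587754894102188 [-0.53 -0.2  -0.61] [602.  274.2  92.1] 20.1
11.64985219513614 [-0.62 -0.23  0.24] 23.8167
```

View pics/side5z.png

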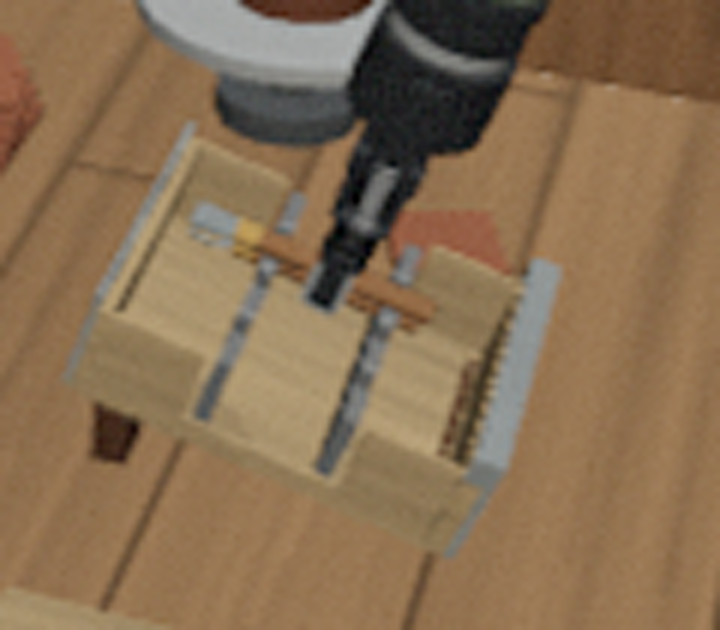

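View pics/side5.png

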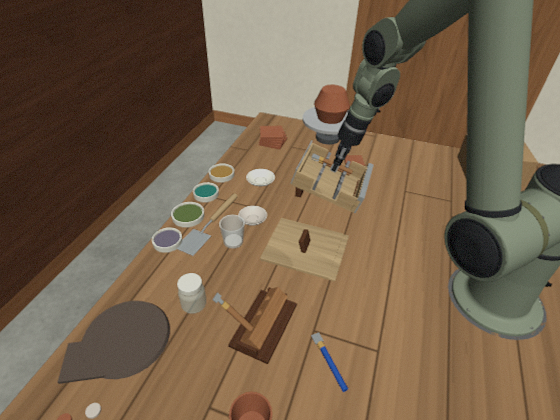

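The blade tool hangs parallel over row 1. Pressing it in now.

```bash
cat > seat.py <<'E'
from press import *
def seat(y):
    f0=ctrl.read_state()['contact_force'];w0=ctrl.read_state()['gripper_width'];ok=False;last=None
    for z in(52,45,42,40,38,36,34,32,30,28,27):
        h=ctrl.move_straight(tray(0,y,z-2),max_speed=40 if z>44 else 25,contact_N=35)
        p,F,s=st(f0,z)
        if z>45 and abs(F[2])>6 or abs(F[1])>20 or s['gripper_width']<9: print('abort');return False
        if F[2]>25: break
    if p[2]>29: print('NOT seated?');return False
    ctrl.move_straight(tray(0,y,28.3),max_speed=25)
    ctrl.move_gripper(27,squeeze=25);st(f0,'open')
    ctrl.move_straight(tray(0,y,150),max_speed=150,contact_N=15);st(f0,'up');return True
E
python3 - <<'E'
from seat import *
print(seat(0))
E
```

```text
52 p [-0.2  0.1 49.7] F [ 0.5 -1.6 -1.3] w 11.3 t 24.5
45 p [ 0.2 -0.5 42.9] F [ 0.6 -2.6  0.1] w 11.1 t 24.8
42 p [ 0.5 -1.1 40.1] F [ 2.  -5.2 -0.8] w 11.4 t 25.1
40 p [ 0.6 -1.1 38.2] F [ 3.  -7.2 -0.6] w 11.1 t 25.4
38 p [ 0.6 -1.2 36. ] F [ 2.6 -7.  -2.7] w 11.1 t 25.6
36 p [ 0.6 -1.1 33.8] F [ 2.4 -8.2 -4.1] w 11.4 t 25.9
34 p [ 0.5 -0.8 31.5] F [ 3.3 -6.9 -7.3] w 10.6 t 26.1
32 p [ 0.3 -0.1 29.4] F [ 3.8 -6.3 -6.4] w 11.7 t 26.4
30 p [ 0.1 -0.  27.9] F [ 1.5 -5.9 -1.2] w 11.3 t 26.6
28 p [ 0.2 -0.1 27.6] F [-2.3 -2.2 19.2] w 11.5 t 26.9
27 p [ 0.3 -0.2 27.5] F [-4.1 -0.8 29.4] w 11.3 t 27.1
open p [-0.8  1.3 27.7] F [ 1.  -0.4 -0. ] w 27.0 t 27.7
up p [ -0.5   0.4 149.4] F [ 1.9 -1.  -0.8] w 26.9 t 28.6
True
```

Run:
```python
from seat import *
from chk import chk
i=0;q=q4(ori(Yr,aR));g=MID[i]+2*aR
ctrl.move_gripper(34,squeeze=25)
ctrl.move_to(g-130*aR,q)
for n in("side","top"):
    p,d=ctrl.grab_frame(n);cv2.imwrite(f"pics/{n}6.png",p);np.save(f"pics/{n}6.npy",d)
    c=(280,120,400,225) if n=="side" else (330,190,425,290)
    cv2.imwrite(f"pics/{n}6z.png",cv2.resize(p[c[1]:c[3],c[0]:c[2]],None,fx=6,fy=6,interpolation=2))
chk(6,ctrl,[-46,0])
hit=ctrl.move_straight(g,contact_N=6,max_speed=120)
s=ctrl.read_state();print(hit,s['position'].round(1),g.round(1),s['contact_force'].round(1))
f0=s['contact_force']
if not hit:
    ctrl.move_gripper(8,squeeze=25)
    s=ctrl.read_state();print(s['gripper_width'],(s['contact_force']-f0).round(2),s['position'].round(1))
    ctrl.move_gripper(8,squeeze=90)
    s=ctrl.read_state();print(s['gripper_width'],(s['contact_force']-f0).round(2))
    ctrl.move_straight(g+48*D,max_speed=90)
    s=ctrl.read_state();print(s['gripper_width'],(s['contact_force']-f0).round(2),s['position'].round(1),s['time'])
    ctrl.move_straight(g+48*D+np.array([-30,0,130]),max_speed=200)
    ctrl.move_to(tray(0,46,170),q4(ori(TY,-TZ)))
    ctrl.move_straight(tray(0,46,68),max_speed=150,contact_N=8)
    s=ctrl.read_state();print(s['gripper_width'],s['contact_force'].round(2),s['time'])
    for n in("side","top"):
        p,d=ctrl.grab_frame(n);cv2.imwrite(f"pics/{n}7.png",p)
        c=(280,120,400,225) if n=="side" else (330,190,425,290)
        cv2.imwrite(f"pics/{n}7z.png",cv2.resize(p[c[1]:c[3],c[0]:c[2]],None,fx=6,fy=6,interpolation=2))
```

```text
side -46 [(np.int64(15), np.float64(35.1), np.float64(-43.3)), (np.int64(24), np.float64(35.6), np.float64(-42.7)), (np.int64(24), np.float64(35.5), np.float64(-42.5)), (np.int64(17), np.float64(36.4), np.float64(-41.2))]
side 0 [(np.int64(15), np.float64(36.6), np.float64(2.8)), (np.int64(25), np.float64(35.6), np.float64(2.1)), (np.int64(27), np.float64(35.5), np.float64(3.3)), (np.int64(20), np.float64(36.0), np.float64(3.6))]
top -46 [(np.int64(15), np.float64(40.5), np.float64(-47.6)), (np.int64(18), np.float64(39.6), np.float64(-45.6)), (np.int64(24), np.float64(38.0), np.float64(-44.5)), (np.int64(16), np.float64(40.5), np.float64(-44.7))]
top 0 [(np.int64(16), np.float64(37.2), np.float64(-0.9)), (np.int64(23), np.float64(39.7), np.float64(-1.1)), (np.int64(24), np.float64(40.0), np.float64(-1.2)), (np.int64(20), np.float64(38.5), np.float64(-1.3))]
False [568.9 323.7  62.4] [569.  323.5  61.9] [ 0.1 -0.  -0.5]
12.844883750511936 [0.3  1.35 2.36] [569.1 323.9  62.5]
11.268838737168952 [-2.67  1.4   4.68]
11.272440949240607 [ 0.44 -0.09 -0.29] [605.  320.2  92.2] 33.6583
11.34015278798369 [ 1.32 -0.94  0.83] 37.375
```

View pics/side7z.png

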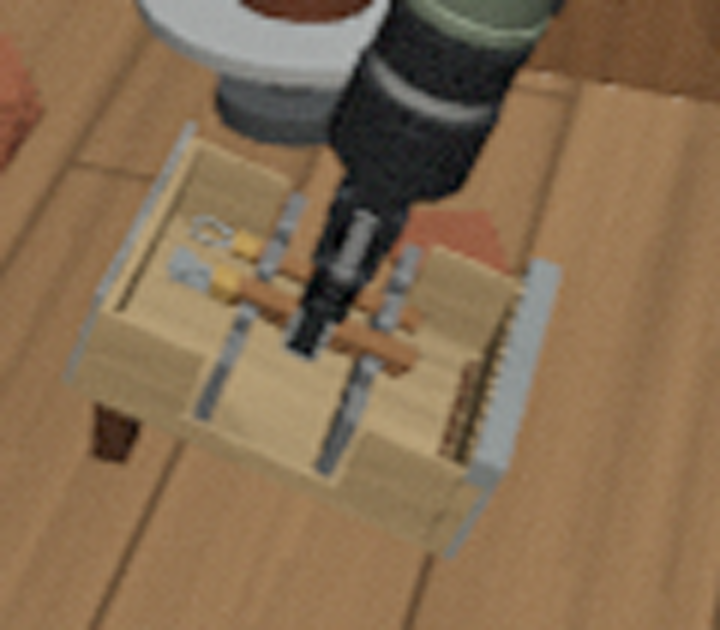

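View pics/top6z.png

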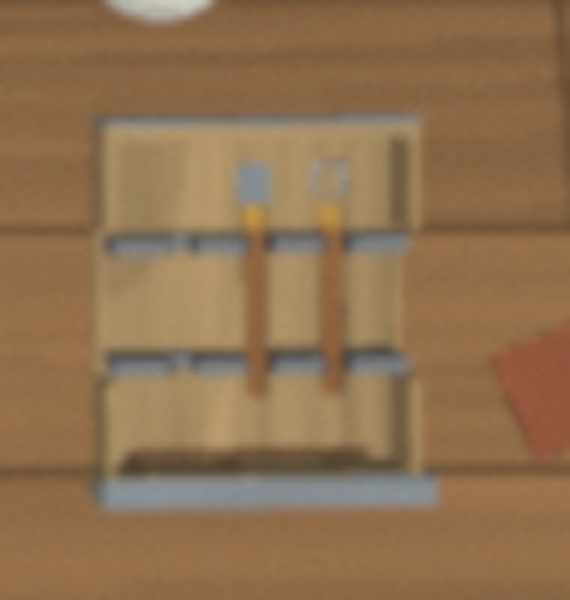

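Rows 0 and 1 are filled, at top-crop x=331 and 256. The third tool is over row 2.

Run:
```python
from seat import *
from chk import chk
ok=seat(46);print(ok)
if ok:
    # park above the robot's right side, out of both views
    ctrl.move_to(np.array([250,200,330]),q4(ori(np.array([0,1.,0]),np.array([0,0,-1.]))))
    for n in("side","top"):
        p,d=ctrl.grab_frame(n);cv2.imwrite(f"pics/{n}8.png",p);np.save(f"pics/{n}8.npy",d)
        c=(245,120,400,290) if n=="side" else (255,195,425,290)
        cv2.imwrite(f"pics/{n}8z.png",cv2.resize(p[c[1]:c[3],c[0]:c[2]],None,fx=3.5 if n=="side" else 4.6,fy=3.5 if n=="side" else 4.6,interpolation=2))
    chk(8,ctrl,[-46,0,46]);print(ctrl.read_state()['time'])
```

```text
52 p [-0.2 46.2 49.7] F [ 0.  -0.6 -0.5] w 11.1 t 38.1
45 p [ 0.2 45.4 42.9] F [ 1.8 -1.2 -0.5] w 11.0 t 38.4
42 p [ 0.6 45.  40.1] F [ 1.2 -5.9 -1.9] w 11.4 t 38.7
40 p [ 0.7 44.9 38.1] F [ 2.6 -5.7 -2.5] w 11.3 t 38.9
38 p [ 0.6 44.9 35.9] F [ 2.8 -6.5 -4.5] w 11.5 t 39.2
36 p [ 0.5 45.  33.8] F [ 1.9 -6.4 -5.5] w 11.6 t 39.4
34 p [ 0.5 45.3 31.6] F [ 2.8 -6.4 -7.1] w 11.2 t 39.7
32 p [ 0.3 45.9 29.5] F [ 2.8 -4.9 -8.1] w 11.3 t 39.9
30 p [ 0.3 45.9 28.4] F [ 0.1 -4.1  4.3] w 11.3 t 40.2
28 p [ 0.3 45.9 28.1] F [-3.9 -1.  26.3] w 11.6 t 40.4
open p [-0.8 47.2 27.6] F [ 0.4 -0.5  0.2] w 27.2 t 41.0
up p [ -0.5  46.4 149.4] F [ 0.5 -0.2 -0.9] w 27.1 t 41.9
True
side -46 [(np.int64(14), np.float64(32.8), np.float64(-44.0)), (np.int64(24), np.float64(35.2), np.float64(-42.6)), (np.int64(24), np.float64(35.7), np.float64(-42.6)), (np.int64(18), np.float64(35.3), np.float64(-42.4))]
side 0 [(np.int64(15), np.float64(34.6), np.float64(2.2)), (np.int64(25), np.float64(35.4), np.float64(2.9)), (np.int64(27), np.float64(36.0), np.float64(2.3)), (np.int64(20), np.float64(35.5), np.float64(3.4
[... 180 characters left out ...]
1), np.float64(34.8), np.float64(48.8))]
top -46 [(np.int64(17), np.float64(38.5), np.float64(-47.3)), (np.int64(18), np.float64(38.0), np.float64(-45.8)), (np.int64(24), np.float64(39.5), np.float64(-44.4)), (np.int64(16), np.float64(40.4), np.float64(-44.5))]
top 0 [(np.int64(15), np.float64(36.5), np.float64(-1.3)), (np.int64(24), np.float64(37.3), np.float64(-1.0)), (np.int64(24), np.float64(38.8), np.float64(-1.2)), (np.int64(18), np.float64(40.6), np.float64(-1.5))]
top 46 [(np.int64(17), np.float64(39.1), np.float64(46.7)), (np.int64(20), np.float64(38.8), np.float64(45.8)), (np.int64(21), np.float64(36.9), np.float64(45.1)), (np.int64(16), np.float64(36.6), np.float64(45.2))]
43.9167
```

View pics/side8z.png

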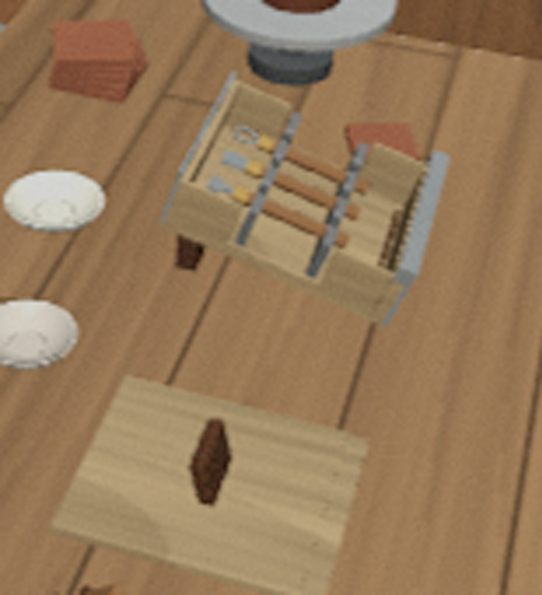

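View pics/top8z.png

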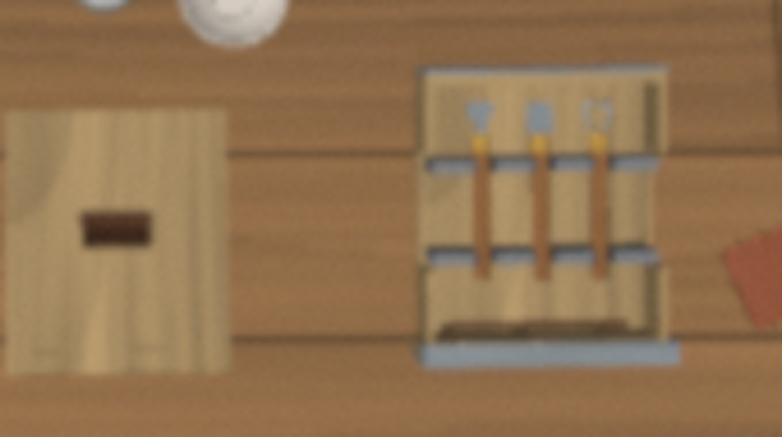

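All three tools are seated, and the cover has been knocked about 14 mm back towards the robot. I'll locate it afresh.

```bash
cat > cov.py <<'E'
from h import *
from bench import ctrl
def rayz(u,v,c,z):
    d=rq(c['orientation']).apply([(u-c['cx'])/c['fx'],(v-c['cy'])/c['fy'],1.]);o=np.array(c['position']);return o+d*(z-o[2])/d[2]
def cover(k):
    for n in("side","top"):
        c=ctrl.get_calibration(n);d=np.load(f"pics/{n}{k}.npy")
        d2=cv2.medianBlur(d.astype(np.float32),5) if n=="top" else cv2.medianBlur(d.astype(np.float32),3)
        W=cloud(d2,c)-[0,0,.65]
        m=((W[...,2]>4)&(W[...,0]>350)&(W[...,0]<680)&(abs(W[...,1])<170)&(W[...,2]<14)).astype(np.uint8)
        m=cv2.morphologyEx(m,cv2.MORPH_OPEN,np.ones((5,5)))
        nl,lab,stt,_=cv2.connectedComponentsWithStats(m);b=1+np.argmax(stt[1:,4]);Q=W[lab==b]
        r=cv2.minAreaRect(Q[:,:2].astype(np.float32));print(n,'rect',np.round(r[0],1),np.round(r[1],1),round(r[2],2),'z',np.median(Q[:,2]).round(1),'n',len(Q))
        # bar
        m=(W[...,2]>25)&(W[...,0]>420)&(W[...,0]<620)&(abs(W[...,1])<130)&(W[...,2]<60);q=W[m]
        if len(q): print('  bar',q.mean(0).round(1),np.percentile(q[:,1],[5,95]).round(1),np.percentile(q[:,2],95).round(1),len(q))
        # slope colour rect
        img=cv2.imread(f"pics/{n}{k}.png")
E
python3 - <<'E'
from cov import *
cover(8)
c=ctrl.get_calibration("top")
P=[rayz(255+(X+.5)/4.6-.5,195+(Y+.5)/4.6-.5,c,8)[:2].round(1) for X,Y in((5,108),(228,107),(232,372),(4,375))];print(P,np.mean(P,0),np.linalg.norm(P[0]-P[1]),np.linalg.norm(P[2]-P[1]))
c=ctrl.get_calibration("side")
P=[rayz(245+(X+.5)/3.5-.5,120+(Y+.5)/3.5-.5,c,8)[:2].round(1) for X,Y in((125,377),(367,438),(53,528))];print(P,(P[1]+P[2])/2,np.linalg.norm(P[0]-P[1]),np.linalg.norm(P[2]-P[0]))
for n in("side","top"):
    p=cv2.imread(f"pics/{n}8.png")
    c=(250,215,360,300,7) if n=="side" else (250,210,315,285,8)
    cv2.imwrite(f"pics/{n}8c.png",cv2.resize(p[c[1]:c[3],c[0]:c[2]],None,fx=c[4],fy=c[4],interpolation=2))
E
```

```text
side rect [499.8  39.8] [212.5 183.9] 0.44 z 7.8 n 3384
  bar [504.3  46.3  41.3] [18.  68.3] 49.3 151
top rect [499.4  40.3] [212.2 180.6] 0.55 z 7.9 n 2528
  bar [502.1  40.6  40.9] [18.4 62.3] 48.0 79
[array([605.4, 132.6]), array([605.4, -51.2]), array([388.3, -51.2]), array([386.7, 131.3])] [496.45   40.375] 183.8 217.09999999999997
[array([604.2, -47.1]), array([392.1, -48.9]), array([600.5, 132.2])] [496.3   41.65] 212.10763776912893 179.338172177593
```

View pics/side8c.png

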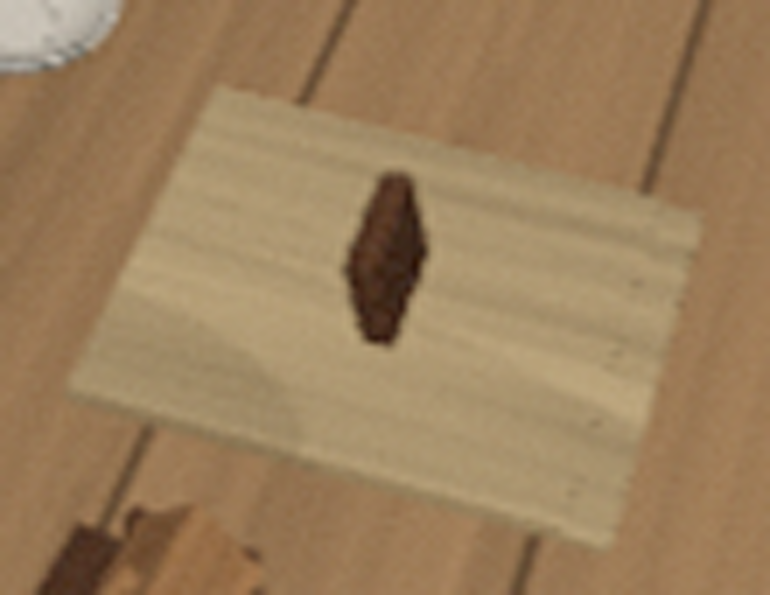

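View pics/top8c.png

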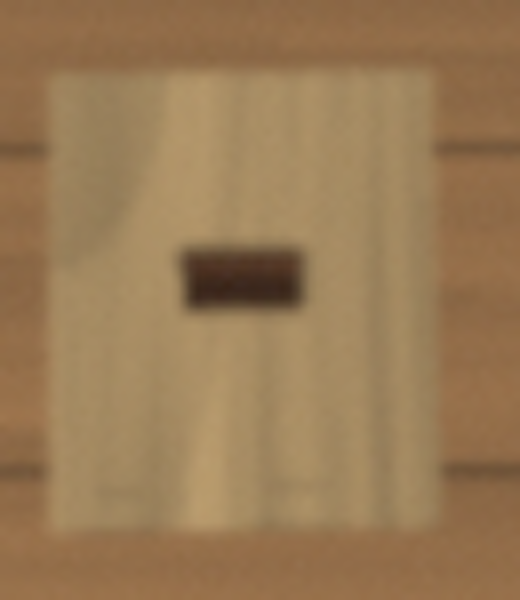

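```bash
cat > cv.py <<'E'
from tools import *
c15,s15=np.cos(np.radians(15)),np.sin(np.radians(15))
COV=np.array([497.5,40.4,0]);COVY=0.007
def grip(Rc,t,sgn):
    "TCP pose for a cover with rotation Rc, origin t"
    a=Rc.apply([-s15,0,-c15]);y=sgn*Rc.apply([c15,0,-s15])
    return Rc.apply([7.8,0,37])+t+2*a, q4(ori(y,a))
def traycov(lx,lz,th,ly=0.):
    "cover pose with lip edge at tray (lx,ly,lz), th deg steeper than the tray"
    Rc=RT*R.from_euler('y',-np.radians(th))
    return Rc, tray(lx,ly,lz)-Rc.apply([-107.5,0,0])
RC0=R.from_euler('z',COVY)
E
python3 - <<'E'
from cv import *
from bench import ctrl
for s in(1,-1):
    print('s',s)
    for nm,(Rc,t) in dict(table=(RC0,COV),tabup=(RC0,COV+[0,0,200]),pre=traycov(-60,120,14),pre2=traycov(-84.7,58.6,14),ins=traycov(-109,52.5,14),shut=traycov(-109.5,52,0)).items():
        p,q=grip(Rc,t,s);j=ctrl.inverse_kinematics(p,q);print(nm,p.round(0),None if j is None else np.round(j,2))
E
```

```text
s 1
table [505.  40.  35.] [-0.06  0.66 -0.28  0.89 -0.02  1.51]
tabup [505.  40. 235.] [-0.06  0.46 -0.07  1.31 -0.02  1.51]
pre [ 514. -292.  223.] [-0.72  0.28 -0.35  0.75  0.16  0.85]
pre2 [ 506. -292.  157.] [-0.73  0.34 -0.46  0.59  0.16  0.84]
ins [ 484. -292.  145.] [-0.76  0.32 -0.52  0.55  0.17  0.81]
shut [ 502. -292.  122.] [-0.65  0.49 -0.28  0.79  0.    0.91]
s -1
table [505.  40.  35.] [-0.06  0.66 -0.28  0.89 -0.02 -1.63]
tabup [505.  40. 235.] [-0.06  0.46 -0.07  1.31 -0.02 -1.63]
pre [ 514. -292.  223.] [-0.72  0.28 -0.35  0.75  0.16 -2.29]
pre2 [ 506. -292.  157.] [-0.73  0.34 -0.46  0.59  0.16 -2.3 ]
ins [ 484. -292.  145.] [-0.76  0.32 -0.52  0.55  0.17 -2.33]
shut [ 502. -292.  122.] [-0.65  0.49 -0.28  0.79  0.   -2.24]
```

Run:
```python
from cv import *
from bench import ctrl
p,q=grip(RC0,COV,1);a=RC0.apply([-s15,0,-c15])
ctrl.move_gripper(32,squeeze=25)
ctrl.move_to(p-130*a,q)
h=ctrl.move_straight(p-30*a,max_speed=150,contact_N=6);print(h)
h=h or ctrl.move_straight(p,max_speed=60,contact_N=6)
s=ctrl.read_state();print(h,s['position'].round(1),p.round(1),s['contact_force'].round(1),s['time'])
for n in("side","top"):
    im,d=ctrl.grab_frame(n);cv2.imwrite(f"pics/{n}9.png",im)
    c=(230,190,370,300,5) if n=="side" else (240,195,340,290,6)
    cv2.imwrite(f"pics/{n}9z.png",cv2.resize(im[c[1]:c[3],c[0]:c[2]],None,fx=c[4],fy=c[4],interpolation=2))
```

```text
False
False [504.7  40.4  34.9] [504.8  40.5  35.1] [-0.1  0.9  0.1] 46.9917
```

View pics/side9z.png

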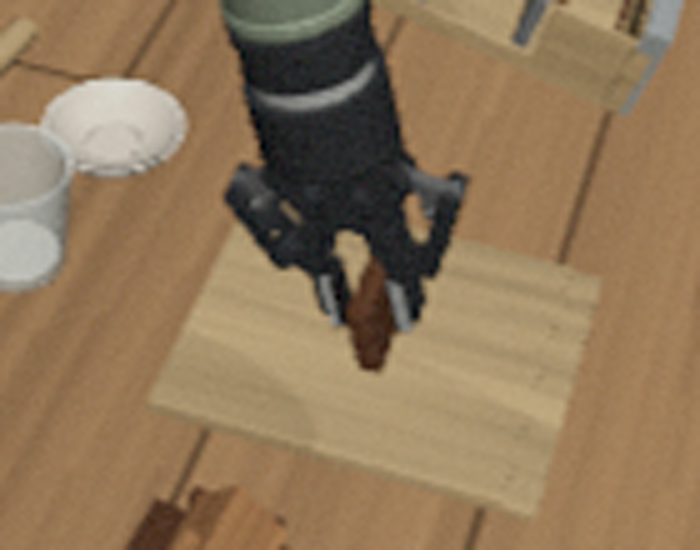

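View pics/top9z.png

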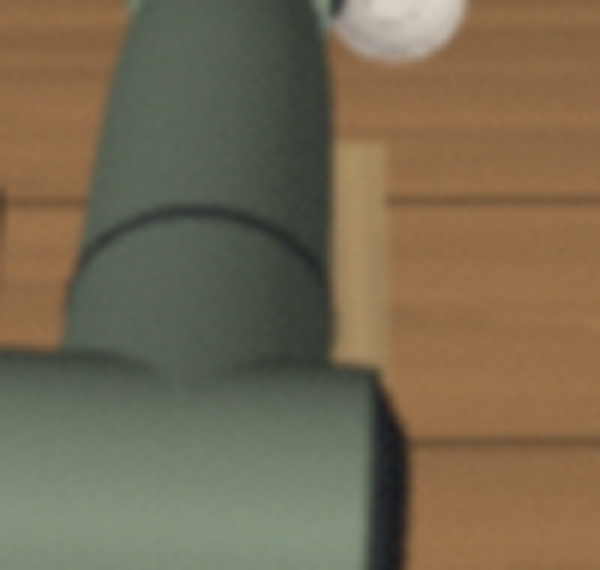

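The fingers straddle the bar at side-crop (370,310). I'll close, lift and carry it above the case.

Run:
```python
from cv import *
from bench import ctrl
p,q=grip(RC0,COV,1)
ctrl.move_gripper(8,squeeze=30);s=ctrl.read_state();print(s['gripper_width'],s['contact_force'].round(1))
ctrl.move_gripper(8,squeeze=110);s=ctrl.read_state();print(s['gripper_width'],s['contact_force'].round(1))
ctrl.move_straight(p+[0,0,20],max_speed=60);s=ctrl.read_state();print(s['gripper_width'],s['contact_force'].round(1),s['moment'].round(2))
ctrl.move_straight(p+[0,0,200],max_speed=150);s=ctrl.read_state();print(s['gripper_width'],s['contact_force'].round(1),s['moment'].round(2),s['time'])
Rc,t=traycov(-60,130,14)
ctrl.move_to(*grip(Rc,t,1));s=ctrl.read_state();print(s['gripper_width'],s['contact_force'].round(1),s['moment'].round(2),s['time'])
for n in("side","top"):
    im,d=ctrl.grab_frame(n);cv2.imwrite(f"pics/{n}10.png",im);np.save(f"pics/{n}10.npy",d)
    c=(270,80,420,230,4) if n=="side" else (310,150,450,290,4)
    cv2.imwrite(f"pics/{n}10z.png",cv2.resize(im[c[1]:c[3],c[0]:c[2]],None,fx=c[4],fy=c[4],interpolation=2))
```

```text
13.54823137730059 [-4.6  0.3  7.9]
12.36096150017803 [-3.2  0.   7.9]
12.327940601093209 [-0.6 -0.8 -3. ] [ 0.04 -0.4   0.02]
12.160900171192583 [ 0.5  0.1 -3.7] [ 0.02 -0.44  0.02] 49.4333
12.308363372697444 [-0.6 -0.  -4.1] [0.02 0.42 0.01] 50.6917
```

View pics/side10z.png

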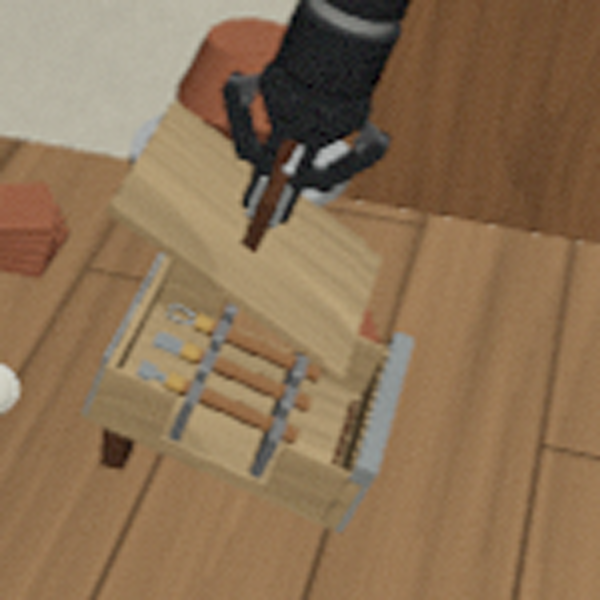

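View pics/top10z.png

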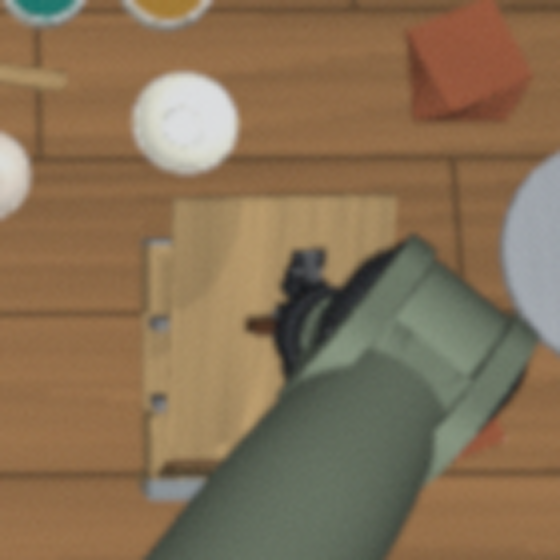

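The cover hangs tilted over the case with its lip end low, at side-crop (350,370). I'll check the held pose against the model.

```bash
cat > held.py <<'E'
from cv import *
def held(k,ctrl,Rc,t):
    for n in("side","top"):
        c=ctrl.get_calibration(n);W=cloud(np.load(f"pics/{n}{k}.npy"),c)-[0,0,.65];L=Rc.inv().apply(W.reshape(-1,3)-t).reshape(W.shape)
        m=(abs(L[...,0])<100)&(abs(L[...,1])<85)&(L[...,2]>-4)&(L[...,2]<18);q=L[m]
        A=np.c_[q[:,:2],np.ones(len(q))];k_,*_=np.linalg.lstsq(A,q[:,2],rcond=None)
        r=abs(q[:,2]-A@k_)<4;k_,*_=np.linalg.lstsq(A[r],q[r,2],rcond=None)
        print(n,'n',len(q),'pitch/roll err deg',np.degrees(k_[:2]).round(2),'z at 0',k_[2].round(2))
        m=(abs(L[...,2]-8)<5)&(abs(L[...,0])<125)&(abs(L[...,1])<105);q=L[m]
        ex=[np.percentile(q[abs(q[:,1]-y)<6][:,0],[2,98]).round(1) for y in(-60,-30,30,60) if (abs(q[:,1]-y)<6).sum()>15]
        ey=[np.percentile(q[abs(q[:,0]-x)<6][:,1],[2,98]).round(1) for x in(-60,40,60,90) if (abs(q[:,0]-x)<6).sum()>15]
        print(' x ext',ex,'y ext',ey)
E
python3 - <<'E'
from held import *
from bench import ctrl
s=ctrl.read_state();Rc,t=traycov(-60,130,14);p,q=grip(Rc,t,1);print('tcp err',(s['position']-p).round(1),np.degrees((rq(s['tool_rot']).inv()*rq(q)).magnitude()).round(2))
held(10,ctrl,Rc,t)
E
```

```text
tcp err [ 0.5  1.4 -0.3] 0.14
side n 1623 pitch/roll err deg [0.33 0.18] z at 0 4.99
 x ext [array([-84.9, 106.8]), array([-92.5, 103.5]), array([-84.4, 104.3]), array([-90.6, 103.3])] y ext [array([-83.3,  89.8]), array([-70.1,  92.8]), array([-84.6,  92.1]), array([-84.3,  91.4])]
top n 1738 pitch/roll err deg [0.34 0.16] z at 0 5.85
 x ext [array([ 45.8, 107.3]), array([ 43.2, 107.1]), array([-94.1, 105.9]), array([-101.5,  104.8])] y ext [array([ 2.5, 90.6]), array([-53.7,  88.2]), array([-70.7,  90.7]), array([-83.1,  88.3])]
```

```bash
cat > ins.py <<'E'
from cv import *
from bench import ctrl
def go(lx,lz,th,speed,contact=None,ly=0):
    Rc,t=traycov(lx,lz,th,ly);p,q=grip(Rc,t,1);h=ctrl.move_straight(p,q,max_speed=speed,contact_N=contact)
    s=ctrl.read_state();e=RT.inv().apply(s['position']-p);F=RT.inv().apply(s['contact_force'])
    print((lx,round(lz,1),th),h,'err',e.round(1),'F',F.round(1),'M',s['moment'].round(2),'w',round(s['gripper_width'],1),'t',round(s['time'],1));return h,F
T14=np.tan(np.radians(14))
E
python3 - <<'E'
from ins import *
from held import held
z=lambda x:55+(x+109)*T14
go(-70,z(-70)+20,14,80,8)
go(-78,z(-78),14,40,6)
for n in("side","top"):
    im,d=ctrl.grab_frame(n);cv2.imwrite(f"pics/{n}11.png",im);np.save(f"pics/{n}11.npy",d)
    c=(270,80,420,230,4) if n=="side" else (310,150,450,290,4)
    cv2.imwrite(f"pics/{n}11z.png",cv2.resize(im[c[1]:c[3],c[0]:c[2]],None,fx=c[4],fy=c[4],interpolation=2))
held(11,ctrl,*traycov(-78,z(-78),14))
E
```

```text
(-70, np.float64(84.7), 14) False err [ 0.4 -0.1  0.2] F [-0.3 -0.2 -2.8] M [-0.06  0.39  0.04] w 12.2 t 51.5
(-78, np.float64(62.7), 14) False err [ 0.1 -0.1  0. ] F [-0.5  0.1 -4.2] M [ 0.04  0.44 -0.  ] w 12.6 t 52.3
side n 1589 pitch/roll err deg [0.44 0.07] z at 0 5.24
 x ext [array([-94.5, 105.1]), array([-90. , 106.1]), array([-86.4, 106.3]), array([-96.2, 105.1])] y ext [array([-85.6,  89.8]), array([-63.9,  88.8]), array([-82.1,  88.9]), array([-83.9,  89.9])]
top n 1594 pitch/roll err deg [0.31 0.21] z at 0 6.35
 x ext [array([ 45.8, 106.2]), array([ 57.7, 107.7]), array([-92.8, 105.4]), array([-97.7, 105.7])] y ext [array([ 0.7, 89.4]), array([-51.3,  89.7]), array([-82.3,  85.6]), array([-85.7,  87.6])]
```

View pics/side11z.png

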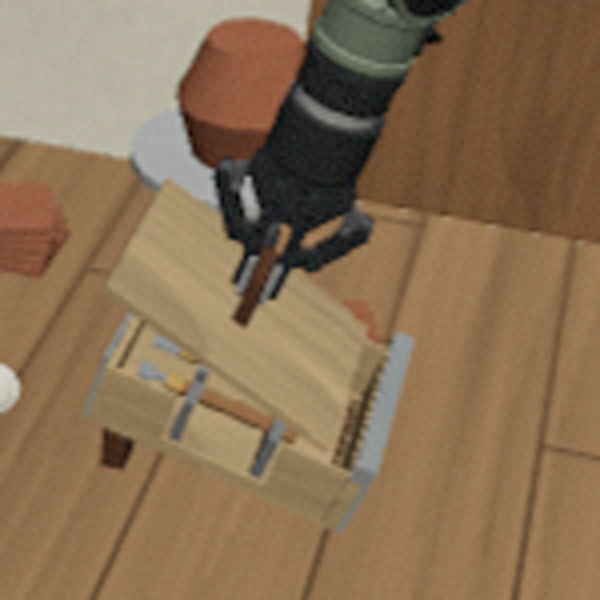

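View pics/top11z.png

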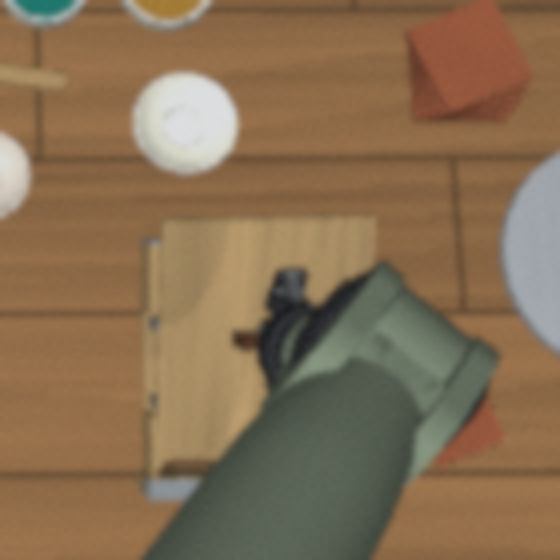

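Run:
```python
from ins import *
z=lambda x:55+(x+109)*T14
for x in(-88,-94,-98,-102,-106,-109):
    h,F=go(x,z(x),14,30,6)
    if h: print('contact');break
```

```text
(-88, np.float64(60.2), 14) False err [-0.2  0.   0. ] F [-0.7 -0.8 -3.4] M [-0.02  0.41 -0.05] w 12.5 t 52.9
(-94, np.float64(58.7), 14) False err [-0.3  0.1 -0.1] F [-0.8  0.4 -3.2] M [-0.01  0.44 -0.01] w 12.3 t 53.2
(-98, np.float64(57.7), 14) False err [-0.3  0.1 -0.1] F [-0.7 -0.  -3. ] M [-0.05  0.39 -0.  ] w 12.5 t 53.5
(-102, np.float64(56.7), 14) False err [-0.3  0.1 -0.1] F [-0.2  0.9 -3.3] M [ 0.04  0.42 -0.03] w 12.4 t 53.8
(-106, np.float64(55.7), 14) False err [-0.3  0.1 -0.1] F [-0.9 -0.2 -2.5] M [-0.    0.35 -0.03] w 12.2 t 54.1
(-109, np.float64(55.0), 14) False err [-0.3  0.1 -0.1] F [-1.8  0.7 -2.1] M [ 0.01  0.4  -0.09] w 12.7 t 54.3
```

Run:
```python
from ins import *
from held import held
for n in("side","top"):
    im,d=ctrl.grab_frame(n);cv2.imwrite(f"pics/{n}12.png",im);np.save(f"pics/{n}12.npy",d)
im=cv2.imread("pics/side12.png");cv2.imwrite("pics/side12z.png",cv2.resize(im[125:225,280:390],None,fx=6,fy=6,interpolation=2))
held(12,ctrl,*traycov(-109,55,14))
```

```text
side n 1614 pitch/roll err deg [0.24 0.02] z at 0 5.31
 x ext [array([-106.8,  107.8]), array([-106.1,  105.6]), array([-103.1,  106.4]), array([-102.6,  104.5])] y ext [array([-84.8,  90.6]), array([-64.9,  90.1]), array([-85.2,  90.2]), array([-85.1,  89.4])]
top n 1624 pitch/roll err deg [0.26 0.02] z at 0 6.61
 x ext [array([ 38.7, 106.1]), array([ 42.1, 108.2]), array([-99.2, 105.2]), array([-104. ,  106.1])] y ext [array([ 0.3, 89.6]), array([-59.7,  88.6]), array([-87.3,  87.7]), array([-84.7,  88.1])]
```

View pics/side12z.png

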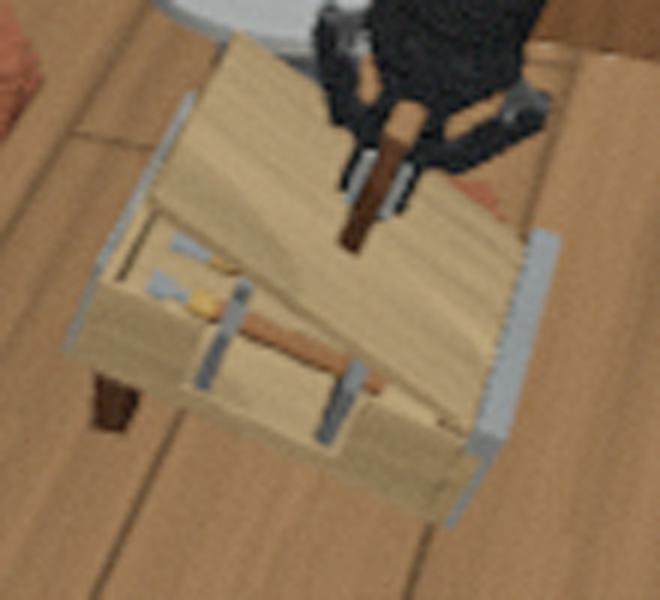

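The steel ledge covers the lip edge at side-crop (500,350), so it is hooked. Swinging the top edge down.

Run:
```python
from ins import *
for th,lz in((11,55),(8,55),(5,54.8),(3,54.6),(2,54.6),(1,54.5),(0.4,54.4),(0,54.2)):
    h,F=go(-109.5,lz,th,25,10)
    if h: print('contact');break
for n in("side","top"):
    im,d=ctrl.grab_frame(n);cv2.imwrite(f"pics/{n}13.png",im);np.save(f"pics/{n}13.npy",d)
im=cv2.imread("pics/side13.png");cv2.imwrite("pics/side13z.png",cv2.resize(im[125:225,280:390],None,fx=6,fy=6,interpolation=2))
```

```text
(-109.5, 55, 11) False err [ 0.3  0.1 -0.2] F [-1.7  1.2 -3.3] M [0.   0.36 0.01] w 12.1 t 54.8
(-109.5, 55, 8) False err [ 0.   0.1 -0.2] F [-1.5  1.3 -2.6] M [0.02 0.28 0.01] w 12.1 t 55.2
(-109.5, 54.8, 5) False err [ 0.   0.1 -0.2] F [-1.8 -0.4 -3.5] M [ 0.02  0.19 -0.04] w 12.1 t 55.6
(-109.5, 54.6, 3) False err [ 0.1  0.  -0.1] F [-1.3 -0.7 -3.1] M [ 0.02  0.06 -0.06] w 12.0 t 55.9
(-109.5, 54.6, 2) False err [ 0.1  0.  -0.1] F [-1.3  0.5 -3.2] M [-0.04  0.11  0.03] w 12.5 t 56.2
(-109.5, 54.5, 1) False err [ 0.2  0.  -0.1] F [-0.9 -0.6 -2.8] M [ 0.02  0.07 -0.02] w 12.5 t 56.4
(-109.5, 54.4, 0.4) False err [ 0.1  0.  -0.1] F [-0.7  0.1 -3.6] M [ 0.02 -0.    0.01] w 12.3 t 56.7
(-109.5, 54.2, 0) False err [ 0.1 -0.  -0.1] F [-1.8 -0.  -3.6] M [0.   0.03 0.03] w 12.2 t 56.9
```

View pics/side13z.png

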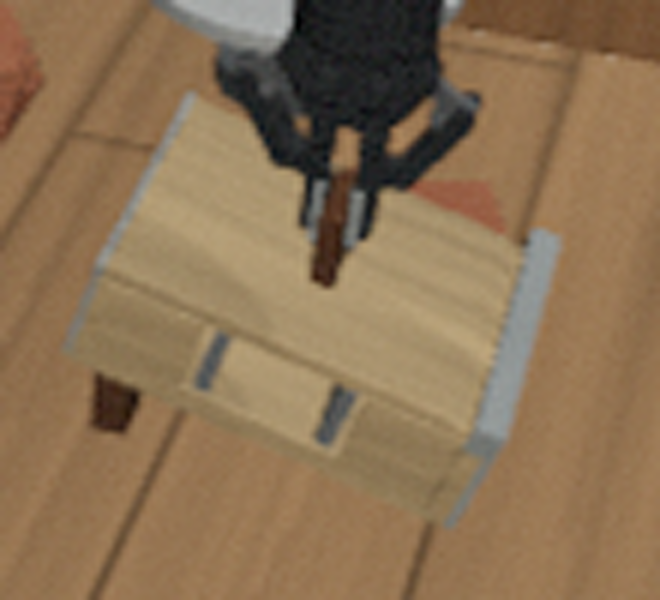

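Run:
```python
from ins import *
for lz in(53.7,53.2,52.7,52.2,51.7,51.2,50.7):
    h,F=go(-109.5,lz,0,10,6)
    if h or F[2]>3: print('contact');break
```

```text
(-109.5, 53.7, 0) False err [-0.1  0.  -0. ] F [ 0.1 -0.6 -3.1] M [-0.01 -0.01 -0.01] w 12.5 t 57.3
(-109.5, 53.2, 0) False err [ 0.1 -0.   0.1] F [-0.5  0.5 -2.5] M [-0.    0.15 -0.05] w 12.5 t 57.5
(-109.5, 52.7, 0) False err [ 0.1 -0.   0.6] F [-1.1  1.9  4.4] M [ 0.25  0.66 -0.07] w 12.6 t 57.8
contact
```

Run:
```python
from ins import *
from held import held
ctrl.move_gripper(24,squeeze=30)
s=ctrl.read_state();print(s['contact_force'].round(1),s['gripper_width'],s['time'])
p=s['position'];ctrl.move_straight(p+[0,0,60],max_speed=60,contact_N=8)
ctrl.move_straight(p+[0,0,150],max_speed=150,contact_N=8)
ctrl.move_to(np.array([250,200,330]),q4(ori(np.array([0,1.,0]),np.array([0,0,-1.]))))
for n in("side","top"):
    im,d=ctrl.grab_frame(n);cv2.imwrite(f"pics/{n}14.png",im);np.save(f"pics/{n}14.npy",d)
im=cv2.imread("pics/side14.png");cv2.imwrite("pics/side14z.png",cv2.resize(im[125:225,280:390],None,fx=6,fy=6,interpolation=2))
held(14,ctrl,*traycov(-109.5,52,0))
print(ctrl.read_state()['time'])
```

```text
[ 0.4 -0.8 -1.3] 24.122578297920192 58.0583
side n 1766 pitch/roll err deg [ 0.23 -0.01] z at 0 7.39
 x ext [array([-96.3, 110.7]), array([-94.5, 108.3]), array([-91.2, 108.6]), array([-94.3, 107.9])] y ext [array([-86. ,  91.4]), array([-82.8,  90.7]), array([-84.4,  90. ]), array([-86.9,  90. ])]
top n 2590 pitch/roll err deg [0.18 0.04] z at 0 7.82
 x ext [array([-99.1, 109.6]), array([-103.9,  108.8]), array([-100.1,  106.3]), array([-95.9, 107. ])] y ext [array([-86.3,  84.3]), array([-86.2,  86.8]), array([-86.1,  87.6]), array([-83.2,  87.1])]
62.0583
```

View pics/side14z.png

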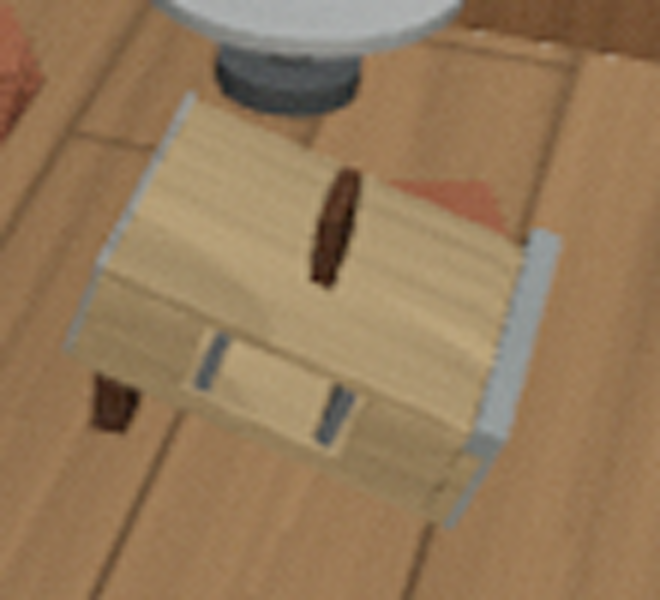

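View pics/top14.png

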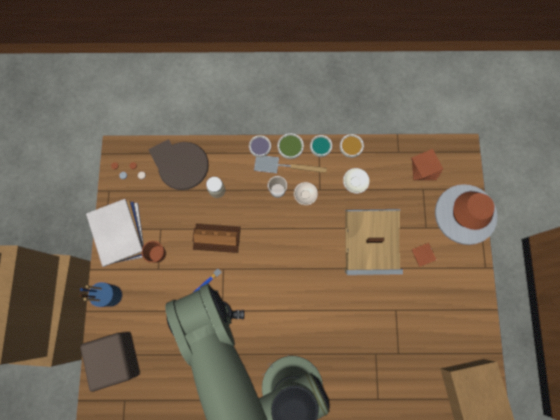

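View pics/side14.png

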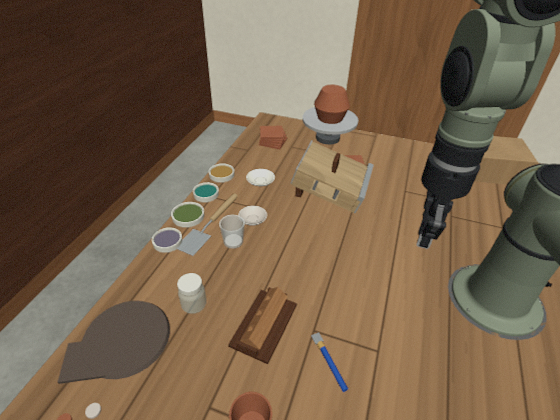

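Run:
```python
from bench import ctrl
import cv2,numpy as np
a=cv2.imread("pics/side8.png").astype(int);b=cv2.imread("pics/side14.png").astype(int)
print('bystander region diff',abs(a-b)[160:320,140:280].max(2).__gt__(60).sum())
ctrl.close_job();print(ctrl.read_state()['time'])
```

```text
bystander region diff 15
the job is handed in; nothing more can be done
the job is handed in; nothing more can be done
```

The job is done and handed in at about 62 s of the 210 s allowed. All three tools are in the case and the cover is shut.

- **Tools:** The loop tool is in row 0, the blade in row 1 and the scraper in row 2. Each went down past the balls and stopped on the notch floor at 20–30 N. Depth readings along all three handles then gave tops at about 35–40 mm. Seated tops should read 37 mm, and the spread is within camera noise.
- **Cover:** It had been knocked aside about 14 mm towards the robot and about 4 cm sideways during the run, so I located it again before gripping it. I hooked the lip under the ledge at a 14° tilt, swung the top edge down and lowered it until it touched. After release its top surface read 7.4–7.8 mm above the rim level (8 mm expected), tilted about 0.2° from flush.
- **Surroundings:** In the final pictures the cups, jar, dishes, tile, scraper and blue look-alike look unmoved, though I did not measure each one.
- **Checks that disagreed:**
  - The two cameras differed by about 3 mm across the case. I settled it with the side force from pressing in the first tool, which moved my case position 1 mm.
  - In the grip, the cover hung 1–2 mm lower than planned. I allowed for that when inserting it.

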